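Ready the supper caddy

ROBOT

A 6-joint arm with a two-finger parallel gripper is mounted at the origin on a cart in front of the work surface, level with it; the furniture and walls round the work are solid. World frame = base frame: x ahead of the robot, y to its left, z up, the work surface at z = 0. Lengths are in m, angles in rad, forces in N, time in s.
With the tool pointing down it reaches from about 0.375 to 0.975 m from the base axis. Payload 3.8 kg.
Tool frame: the origin (TCP) lies between the finger pads; the fingertips stand env.nose_length ahead of it and the grasp point (between the pads) lies 6 mm ahead of it (env.nose_length is the distance from the TCP to the fingertips, in m); z points along the fingers, y is the line along which they close (so a half turn about z gives the same grasp; the last joint's range is limited). The gripper opens to 88 mm and grips with 3 to 60 N. Pads are 18 mm wide; open, the fingers measure 123 mm over their backs; the gripper's body (75 mm by 187 mm) begins 45 mm behind the grasp point.
Start: joints at [1.172, 0.264, 1.604, -0, 1.274, -0.037], TCP at [0.239, 0.631, 0.264] pointing down, gripper open.
Joint ranges: [-2.63, 2.63], [-0.94, 2.18], [0.31, 2.57], [-1.31, 4.45], [0, 2.66], [-2.55, 2.55]. Speed limits (rad/s): [2.57, 2.57, 3.14, 3.14, 3.14, 3.14].

INTERFACE

Orientations are given as a unit quaternion [w, x, y, z].
In Python, from plant import readout, optics, env gives the robot as it stands.
- The arm moves only by the tool arm_command, never from a script. Its argument "series" is a list that holds one entry, the list of rows, each a list of 5 numbers: the shift along the tool's x, y, z as a fraction of full scale, then the turn about the tool's z as a fraction of full scale, then the opening, from 0 (shut) to 1 (fully open). In form: [[[dx, dy, dz, twist, gripper], ...]]. A call has 1 to 5 rows; each row shifts and turns the commanded pose from where the row before left it, along the tool's axes as they then stand; what a row does not reach is not made up. Full scale, the value 1, is 4 cm for a shift and 8 degrees for a turn. A row lasts 1/8 s, in which the tool goes at most 62.5 mm and 10.7 degrees, less where a joint would pass 70% of its speed; a pose out of reach is approached as far as the arm can. A call with a number of a shift or a turn outside -1 to 1 is refused whole. A call with a gripper value outside its range is refused whole. The fingers move at their own pace and stop on an object; the grip force is fixed at half the most. Time passes only in rows, so rows that do not move let the fingers close. It gives the time, the measured TCP pose, the force, the opening and the grip force at its end, in the units of the state.
- readout.get_obs(): the state, without advancing time (a new reading comes with each control period).
- optics.capture(name): name is "side" or "top" or "wrist"; returns the picture (384x512x3 uint8, red, green, blue); there is no depth.
- optics.camera_model(name): a dict with "vfov" (degrees; the focal length in pixels is half the picture's height over the tangent of half this angle, whatever the lens; pixels are square), "cx", "cy" (the principal point, pixels), "origin" and "orientation" of the camera in the world; the wrist camera has in their place "mount" (4x4, takes a point from camera to tool coordinates, whose origin is the TCP and whose axes are the flange's). Camera axes: x right, y up, looking along -z (the intrinsics and any distortion apply to the point x, -y, -z); pixel columns grow to the right and rows downward; lengths in m; the calibration is good to about 2 mm. A picture is of the moment at which its call begins: read the wrist's pose just before it. camera_model takes no time and is no camera call.
- env.hand_in(): hands the job in; it is judged then, once.
The state is a dict: "time": time; "q": joint angles; "qvel": joint speeds; "joint_torque": joint torques, N m; "position": TCP position; "orientation": TCP orientation; "wrist_force": force on the tool from outside, world axes, zero at the start; "moment": the same for the moment, N m; "width": finger opening in m; "finger_force": force on a finger pad.
Only numpy, scipy, OpenCV 4.12 (cv2) and the standard library are available. Lean on these libraries where they do the work, as an engineer would, in place of code of your own. Each camera call takes 0.05 s, during which the arm holds its last target. There are 200 camera calls.

TASK

Get the supper caddy ready to carry to the table: swap the pepper mill and the white-capped spice jar, so that each stands upright in the well where the other was; and swing the weighted hold-down arm open, stand every tea light on the worktop upright and centred on the round mark of a candle bay of its own while the arm is open, then lower the arm onto them again. The mill and jars must never be tipped over, and the dark-capped jar and the other things on the worktop stay where they are.

Things in the scene. Friction and masses are not known exactly. Their poses are not given: they have to be found in the camera images.
- caddy: supper caddy: flat wooden tray fixed to the worktop, 230 (x) by 360 (y) mm, floor 8 mm above its underside; origin at the centre of its underside, x away from the robot, y along its length, z up. Its row of four candle bays lies at x = -45 mm, its row of three wells at x = +60 mm
- hinge (a point): middle of the hold-down arm's hinge axis, which runs along the caddy's y, in the caddy at x -100, z 24 mm (near the caddy's front edge)
- hold_arm (a joint): angle of the weighted steel hold-down arm (150 g): two 55 mm side rods and an 8 mm thick cross-bar along y over the middle of the candle row. 0: down, empty (bar 12 mm above the floor); about 0.06: resting on tea lights; grows as the bar swings up and over to the front (robot side), stop at 1.85. No spring: let go, it falls shut below about 1.0 and open past about 1.5
- knob (a point): centre of the arm's black knob, a disc 16 mm in diameter, 14 mm thick along the caddy's y, 30 mm above the middle of the cross-bar (arm down): 55 mm along the side rods from the hinge axis and 30 mm square to them, so it moves on a 63 mm arc. Pinch its flat faces from above, fingers closing along the caddy's y; at about 8 N it can turn between the fingers
- bay0 (a point): centre of the floor of candle bay 0, a 40 mm dark round mark on the caddy floor, at y = 120 mm of the caddy. Steel rails 5 mm high, 54 mm apart, run in front of and behind the row; between bays stops of that height jut from them, leaving a 32 mm gap along the row's middle, so fingers fit beside a tea light only along the caddy's y
- bay1 (a point): centre of the floor of candle bay 1, a 40 mm dark round mark on the caddy floor, at y = 40 mm of the caddy. Steel rails 5 mm high, 54 mm apart, run in front of and behind the row; between bays stops of that height jut from them, leaving a 32 mm gap along the row's middle, so fingers fit beside a tea light only along the caddy's y
- bay2 (a point): centre of the floor of candle bay 2, a 40 mm dark round mark on the caddy floor, at y = -40 mm of the caddy. Steel rails 5 mm high, 54 mm apart, run in front of and behind the row; between bays stops of that height jut from them, leaving a 32 mm gap along the row's middle, so fingers fit beside a tea light only along the caddy's y
- bay3 (a point): centre of the floor of candle bay 3, a 40 mm dark round mark on the caddy floor, at y = -120 mm of the caddy. Steel rails 5 mm high, 54 mm apart, run in front of and behind the row; between bays stops of that height jut from them, leaving a 32 mm gap along the row's middle, so fingers fit beside a tea light only along the caddy's y
- well0 (a point): centre of the floor of well 0, 76 mm square inside, with walls 12 mm high, at y = 105 mm of the caddy; each well holds one of the mill and the two jars at the start
- well1 (a point): centre of the floor of well 1, 76 mm square inside, with walls 12 mm high, at y = 0 mm of the caddy; each well holds one of the mill and the two jars at the start
- well2 (a point): centre of the floor of well 2, 76 mm square inside, with walls 12 mm high, at y = -105 mm of the caddy; each well holds one of the mill and the two jars at the start
- mill: wooden pepper mill with a round head, 58 mm across its body, 48 mm across the head, 170 mm tall, 0.18 kg; origin at the centre of its underside, z up. Body up to 122 mm high; it can be gripped 105 mm up, with about 20 N
- white_jar: spice jar with a white ribbed cap, 47 mm across, 108 mm tall, 0.11 kg, the wider of the two jars; origin at the centre of its underside, z up. It can be gripped 85 mm up, with about 20 N
- dark_jar: slimmer spice jar with a dark cap, 41 mm across, 105 mm tall; stays where it is; origin at the centre of its underside
- light0: tea light: round silver metal cup with red wax, 38 mm across, 15 mm tall, 15 g; stands on the worktop at the start; origin at the centre of its underside, z up. Up to four are present (absent ones read None); all are alike. A grip of about 10 N from above across its width is good
- light1: tea light: round silver metal cup with red wax, 38 mm across, 15 mm tall, 15 g; stands on the worktop at the start; origin at the centre of its underside, z up. Up to four are present (absent ones read None); all are alike. A grip of about 10 N from above across its width is good
- light2: tea light: round silver metal cup with red wax, 38 mm across, 15 mm tall, 15 g; stands on the worktop at the start; origin at the centre of its underside, z up. Up to four are present (absent ones read None); all are alike. A grip of about 10 N from above across its width is good
- light3: tea light: round silver metal cup with red wax, 38 mm across, 15 mm tall, 15 g; stands on the worktop at the start; origin at the centre of its underside, z up. Up to four are present (absent ones read None); all are alike. A grip of about 10 N from above across its width is good
- garlic: bystander: garlic bulb, 53 mm wide and tall; origin at the centre of its underside
- tape_roll: bystander: roll of tape lying flat, 104 mm across, 25 mm tall; origin at the centre of its underside
- tin: bystander: food tin, 75 mm across, 58 mm tall; origin at the centre of its underside
- mug: bystander: spotted mug, 82 mm across, 117 mm with its handle, 91 mm tall; origin at the middle of its underside

How it is judged:
On the way, in this order (a step that is already met when the one before it is completed fails the run):
1. the hold-down arm is swung open (value of joint hold_arm above 1.4 rad), for 0.2 s.
2. with the arm open, every tea light stands centred in a bay (value of joint hold_arm above 1.4 rad and ((horizontal distance between light0 and bay0 below 0.009 m and z of light0 in the frame of bay0 between -0.004 and 0.004 m) or (horizontal distance between light0 and bay1 below 0.009 m and z of light0 in the frame of bay1 between -0.004 and 0.004 m) or (horizontal distance between light0 and bay2 below 0.009 m and z of light0 in the frame of bay2 between -0.004 and 0.004 m) or (horizontal distance between light0 and bay3 below 0.009 m and z of light0 in the frame of bay3 between -0.004 and 0.004 m)) and angle between each of light0, light1, light2, light3's own z axis and vertical below 0.15 rad and ((horizontal distance between light1 and bay0 below 0.009 m and z of light1 in the frame of bay0 between -0.004 and 0.004 m) or (horizontal distance between light1 and bay1 below 0.009 m and z of light1 in the frame of bay1 between -0.004 and 0.004 m) or (horizontal distance between light1 and bay2 below 0.009 m and z of light1 in the frame of bay2 between -0.004 and 0.004 m) or (horizontal distance between light1 and bay3 below 0.009 m and z of light1 in the frame of bay3 between -0.004 and 0.004 m)) and ((horizontal distance between light2 and bay0 below 0.009 m and z of light2 in the frame of bay0 between -0.004 and 0.004 m) or (horizontal distance between light2 and bay1 below 0.009 m and z of light2 in the frame of bay1 between -0.004 and 0.004 m) or (horizontal distance between light2 and bay2 below 0.009 m and z of light2 in the frame of bay2 between -0.004 and 0.004 m) or (horizontal distance between light2 and bay3 below 0.009 m and z of light2 in the frame of bay3 between -0.004 and 0.004 m)) and ((horizontal distance between light3 and bay0 below 0.009 m and z of light3 in the frame of bay0 between -0.004 and 0.004 m) or (horizontal distance between light3 and bay1 below 0.009 m and z of light3 in the frame of bay1 between -0.004 and 0.004 m) or (horizontal distance between light3 and bay2 below 0.009 m and z of light3 in the frame of bay2 between -0.004 and 0.004 m) or (horizontal distance between light3 and bay3 below 0.009 m and z of light3 in the frame of bay3 between -0.004 and 0.004 m))), for 0.2 s.
At the end, for the whole second after the job is handed in: Arm down (under 0.12 rad); each tea light upright on the floor within 9 mm of its own bay's centre; mill and white-capped jar upright in each other's old wells (within 25 mm of centre, both moved over 80 mm); dark-capped jar in its well, moved under 30 mm; all at rest (value of joint hold_arm below 0.12 rad and ((horizontal distance between light0 and bay0 below 0.009 m and z of light0 in the frame of bay0 between -0.004 and 0.004 m) or (horizontal distance between light0 and bay1 below 0.009 m and z of light0 in the frame of bay1 between -0.004 and 0.004 m) or (horizontal distance between light0 and bay2 below 0.009 m and z of light0 in the frame of bay2 between -0.004 and 0.004 m) or (horizontal distance between light0 and bay3 below 0.009 m and z of light0 in the frame of bay3 between -0.004 and 0.004 m)) and angle between each of light0, light1, light2, light3's own z axis and vertical below 0.15 rad and ((horizontal distance between light1 and bay0 below 0.009 m and z of light1 in the frame of bay0 between -0.004 and 0.004 m) or (horizontal distance between light1 and bay1 below 0.009 m and z of light1 in the frame of bay1 between -0.004 and 0.004 m) or (horizontal distance between light1 and bay2 below 0.009 m and z of light1 in the frame of bay2 between -0.004 and 0.004 m) or (horizontal distance between light1 and bay3 below 0.009 m and z of light1 in the frame of bay3 between -0.004 and 0.004 m)) and ((horizontal distance between light2 and bay0 below 0.009 m and z of light2 in the frame of bay0 between -0.004 and 0.004 m) or (horizontal distance between light2 and bay1 below 0.009 m and z of light2 in the frame of bay1 between -0.004 and 0.004 m) or (horizontal distance between light2 and bay2 below 0.009 m and z of light2 in the frame of bay2 between -0.004 and 0.004 m) or (horizontal distance between light2 and bay3 below 0.009 m and z of light2 in the frame of bay3 between -0.004 and 0.004 m)) and ((horizontal distance between light3 and bay0 below 0.009 m and z of light3 in the frame of bay0 between -0.004 and 0.004 m) or (horizontal distance between light3 and bay1 below 0.009 m and z of light3 in the frame of bay1 between -0.004 and 0.004 m) or (horizontal distance between light3 and bay2 below 0.009 m and z of light3 in the frame of bay2 between -0.004 and 0.004 m) or (horizontal distance between light3 and bay3 below 0.009 m and z of light3 in the frame of bay3 between -0.004 and 0.004 m)) and ((horizontal distance between mill and well0 below 0.025 m and z of mill in the frame of well0 between -0.005 and 0.005 m) or (horizontal distance between mill and well1 below 0.025 m and z of mill in the frame of well1 between -0.005 and 0.005 m) or (horizontal distance between mill and well2 below 0.025 m and z of mill in the frame of well2 between -0.005 and 0.005 m)) and angle between each of mill, white_jar, dark_jar's own z axis and vertical below 0.08 rad and ((horizontal distance between white_jar and well0 below 0.025 m and z of white_jar in the frame of well0 between -0.005 and 0.005 m) or (horizontal distance between white_jar and well1 below 0.025 m and z of white_jar in the frame of well1 between -0.005 and 0.005 m) or (horizontal distance between white_jar and well2 below 0.025 m and z of white_jar in the frame of well2 between -0.005 and 0.005 m)) and ((horizontal distance between dark_jar and well0 below 0.025 m and z of dark_jar in the frame of well0 between -0.005 and 0.005 m) or (horizontal distance between dark_jar and well1 below 0.025 m and z of dark_jar in the frame of well1 between -0.005 and 0.005 m) or (horizontal distance between dark_jar and well2 below 0.025 m and z of dark_jar in the frame of well2 between -0.005 and 0.005 m)) and distance of each of mill, white_jar from where it was at the start of the episode above 0.08 m and distance of dark_jar from where it was at the start of the episode below 0.03 m and linear speed of each of light0, light1, light2, light3, mill, white_jar below 0.02 m/s); the robot touches nothing.
It fails at once if the mill or a spice jar is tipped over (angle between any of mill, white_jar, dark_jar's own z axis and vertical above 0.6 rad).
It fails at once if a bystander or the dark-capped jar is moved more than 40 mm (distance of any of garlic, tape_roll, tin, mug, dark_jar from where it was at the start of the episode above 0.04 m).
Of light0, light1, light2, light3 only 2 to 4 are there at a start; the rules pass over those that are not, and their reading is None.
At some moment in a run one of light0, light1, light2, light3 may be knocked a few centimetres aside while the robot is not near it.
It also fails if it takes over 210 s, if anything falls off the work surface, if the arm or the gripper's body presses on something with over 40 N, if the wrist force passes 120 N, or if a joint passes its speed limit or range.

## Working session

There is one attempt and no reset: what is moved stays moved. The work goes in short steps, Python scripts to look and compute and a tool call to move; the robot and the scene stay as the last step left them, time stands still between calls to the robot, and variables do not carry over. Pictures are saved under pics/ and viewed, at most 14 in all, crops included, and the job is handed in when it is done.

Besides the shell and the picture viewer there is one more tool, called after "Request:" by a JSON object that holds its "api" and its "payload". arm_command: Moves the arm, as the interface text tells. Its arguments: {"type":"object","properties":{"series":{"type":"array","items":{"type":"array","items":{"type":"array","items":{"type":"number","minimum":-1,"maximum":1}}}}},"required":["series"]}

```bash
ls; mkdir -p pics
python3 - <<'E'
from plant import readout, optics, env
import cv2
for n in("top","side"):
    m=optics.camera_model(n);print(n,m)
    cv2.imwrite(f"pics/{n}0.png",cv2.cvtColor(optics.capture(n),cv2.COLOR_RGB2BGR))
print(optics.camera_model("wrist"),env.nose_length)
print(readout.get_obs())
E
```

```text
pics
top {'vfov': 53.26357980084839, 'cx': 247.90557560744045, 'cy': 191.21623889730077, 'origin': array([ 0.41234455, -0.00176297,  1.42691445]), 'orientation': array([ 0.71529143,  0.03888803, -0.05751736, -0.69536872])}
side {'vfov': 48.0137409372424, 'cx': 256.5805111702559, 'cy': 191.21627923038255, 'origin': array([-0.03262809, -1.10826734,  0.67935989]), 'orientation': array([ 0.8210364 ,  0.5100152 , -0.13830481, -0.21599884])}
{'vfov': 63.62764320823229, 'cx': 255.71588961528965, 'cy': 189.08242853838163, 'mount': array([[ 2.53483364e-05,  9.61385412e-01,  2.75205540e-01,
         7.06292233e-02],
       [ 9.99999813e-01, -1.92440213e-04,  5.80151407e-04,
         7.93721892e-04],
       [ 6.10709712e-04,  2.75205474e-01, -9.61385237e-01,
        -1.20896182e-01],
       [ 0.00000000e+00,  0.00000000e+00,  0.00000000e+00,
         1.00000000e+00]])} 0.025
{'time': 0.1, 'q': array([ 1.17210183e+00,  2.64661430e-01,  1.60518687e+00,  1.85047995e-05,
        1.27370243e+00, -3.68906025e-02]), 'qvel': array([-0.00033644, -0.00074493, -0.00244351,  0.00010927,  0.0011833 ,
       -0.0006633 ]), 'joint_torque': array([ 1.07330181e-04, -5.03620327e+01, -3.58070147e+01,  7.31016439e-02,
        2.34259805e-02, -6.67191443e-05]), 'position': array([0.23869358, 0.63077865, 0.26255081]), 'orientation': array([-2.20181019e-04,  1.79919464e-01,  9.83680857e-01, -9.53999189e-04]), 'wrist_force': array([-0.35441851, -0.36585338,  0.19905696]), 'moment': array([-0.01591918,  0.03700717,  0.02115903]), 'finger_force': 0.0, 'width': 0.08809832566651593}
```

View pics/top0.png

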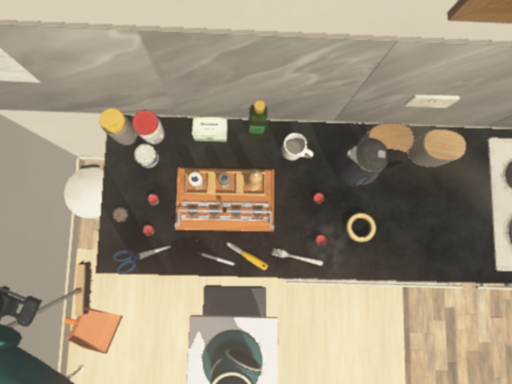

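View pics/side0.png

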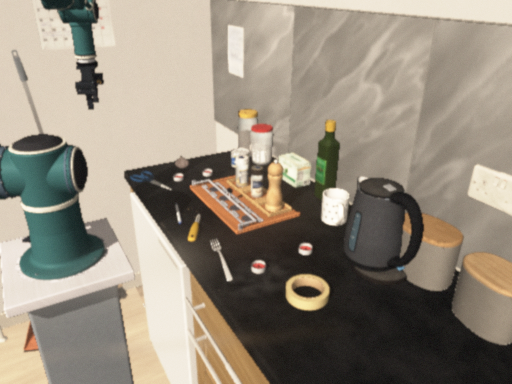

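Top view: the caddy spans about px (177..274, 170..231). The wells hold, left to right, the white jar at (196,180), the dark jar at (224,180) and the mill at (256,180). There are four tea lights, near (153,199), (148,230), (319,198) and (321,240). The side view agrees.

```bash
cat > h.py <<'E'
import numpy as np, cv2
from scipy.spatial.transform import Rotation as Ro
from plant import readout, optics, env
def rot(q): return Ro.from_quat(np.r_[q[1:],q[0]]).as_matrix()
def cam(n):
    m=optics.camera_model(n)
    if n=="wrist":
        o=readout.get_obs(); R=rot(o["orientation"]); M=m["mount"]
        return R@M[:3,:3], o["position"]+R@M[:3,3], m
    return rot(m["orientation"]), m["origin"], m
def ray(c,uv,z):
    R,o,m=c; f=192/np.tan(np.radians(m["vfov"]/2))
    d=R@np.array([(uv[0]-m["cx"])/f,-(uv[1]-m["cy"])/f,-1]); return (o+d*(z-o[2])/d[2])
def proj(c,p):
    R,o,m=c; f=192/np.tan(np.radians(m["vfov"]/2)); v=R.T@(np.asarray(p)-o)
    return np.array([m["cx"]-f*v[0]/v[2], m["cy"]+f*v[1]/v[2]])
def snap(n,save=None):
    c=cam(n); im=optics.capture(n)
    if save: cv2.imwrite(f"pics/{save}.png",cv2.cvtColor(im,cv2.COLOR_RGB2BGR))
    return c,im,cv2.cvtColor(im,cv2.COLOR_RGB2HSV)
def blobs(mask,amin,amax=1e9):
    n,l,s,c=cv2.connectedComponentsWithStats(mask.astype(np.uint8))
    return [(c[i],s[i,4],(l==i)) for i in range(1,n) if amin<=s[i,4]<=amax]
def plan(p,yaw=None):
    """moves from present pose to TCP p; yaw = world angle of tool y (closing line). Prints units of 4cm / 8deg."""
    o=readout.get_obs(); R=rot(o["orientation"]); d=R.T@(np.asarray(p)-o["position"])
    y=np.degrees(np.arctan2(R[1,1],R[0,1])); t=0
    if yaw is not None: t=-((np.degrees(yaw)-y+90)%180-90)
    print("d units(tool)",np.round(d/0.04,3),"twist units",round(t/8,3),"tooly yaw",round(y,2),"pos",np.round(o["position"],4),"w",round(o["width"],4),"t",o["time"])
E
python3 - <<'E'
from h import *
c,im,h=snap("top")
red=((h[...,0]<8)|(h[...,0]>172))&(h[...,1]>120)&(h[...,2]>90)
print("red");[print(b[0].round(1),b[1],ray(c,b[0],.012).round(4)) for b in blobs(red,8,200)]
H=h[...,0];wood=(H>5)&(H<20)&(h[...,1]>110)&(h[...,2]>60)
for b in blobs(wood,1500):
    print("wood",b[0],b[1])
    if 150<b[0][1]<250:
        r=cv2.minAreaRect(cv2.findContours(b[2].astype(np.uint8),0,1)[0][0]);
        k=cv2.boxPoints(r);P=np.array([ray(c,p,.012) for p in k]);print(P.round(4),P.mean(0))
big=cv2.resize(im[140:260,90:350],None,fx=3,fy=3,interpolation=cv2.INTER_CUBIC)
cv2.imwrite("pics/crop.png",cv2.cvtColor(big,cv2.COLOR_RGB2BGR))
E
```

```text
red
[318.4 197.5] 79 [ 0.5915 -0.301   0.012 ]
[152.7 198.6] 70 [0.5691 0.3147 0.012 ]
[147.6 229.8] 78 [0.4539 0.3261 0.012 ]
[320.2 239.2] 75 [ 0.4368 -0.3078  0.012 ]
wood [226.83593501 187.79101625] 3139
[[ 0.4887  0.2298  0.012 ]
 [ 0.691   0.2362  0.012 ]
 [ 0.6951 -0.1367  0.012 ]
 [ 0.4914 -0.136   0.012 ]] [0.59153286 0.04830143 0.012     ]
wood [ 93.14303878 329.13986014] 1573
```

View pics/crop.png

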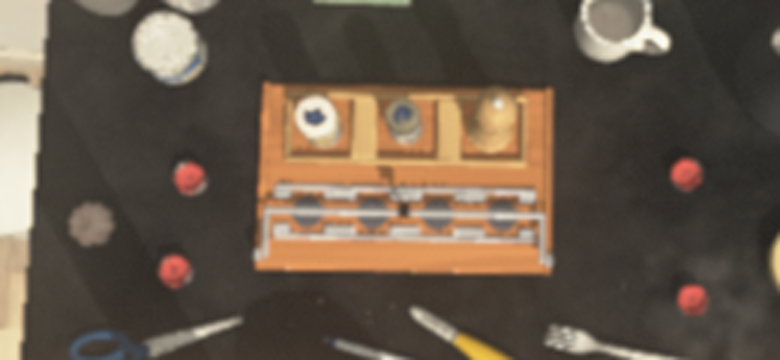

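Crop: the caddy corners are near (263,82), (553,88), (552,272) and (256,270), and the knob is at (403,210). I'll go above the caddy next for a wrist view.

Run:
```python
from h import *
plan([.53,.05,.40],np.pi/2)
for u in [(177.7,167.3),(274.3,169.3),(274,230.7),(175.3,230)]: print(ray(cam("top"),u,.012).round(3))
```

```text
d units(tool) [-11.95  -11.01   -3.415] twist units -2.591 tooly yaw 69.27 pos [0.2387 0.6308 0.2627] w 0.0879 t 0.15
[0.69  0.229 0.012]
[ 0.694 -0.134  0.012]
[ 0.463 -0.137  0.012]
[0.456 0.225 0.012]
```

Request:
{"api": "arm_command", "payload": {"series": [[[-1,-0.92,-0.3,0,1],[-1,-0.92,-0.3,0,1],[-1,-0.92,-0.3,0,1],[-1,-0.92,-0.3,0,1],[-1,-0.92,-0.3,0,1]]]}}

```text
time: 0.78
position: [0.3612, 0.3867, 0.3238]
orientation: [0.0, 0.18, 0.984, -0.0]
wrist_force: [0.8, -0.5, -0.5]
width: 0.0881
finger_force: 0.0
```

Request:
{"api": "arm_command", "payload": {"series": [[[-1,-0.92,-0.3,0,1],[-1,-0.92,-0.3,0,1],[-1,-0.92,-0.3,0,1],[-1,-0.92,-0.3,0,1],[-1,-0.92,-0.3,0,1]]]}}

```text
time: 1.4
position: [0.4831, 0.1438, 0.384]
orientation: [0.0, 0.18, 0.984, 0.0]
wrist_force: [-0.1, 0.2, 0.1]
width: 0.0882
finger_force: 0.0
```

Request:
{"api": "arm_command", "payload": {"series": [[[-1,-0.92,-0.2,0,1],[-1,-0.92,-0.2,0,1],[0,0,0,-1,1],[0,0,0,-1,1],[0,0,0,-0.6,1]]]}}

```text
time: 2.02
position: [0.5314, 0.048, 0.3992]
orientation: [-0.0, -0.002, 1.0, -0.0]
wrist_force: [-0.4, -0.5, -0.1]
width: 0.0882
finger_force: 0.0
```

Run:
```python
from h import *
plan([.53,.05,.40],np.pi/2)
snap("wrist","w1")
```

```text
d units(tool) [ 0.036  0.051 -0.019] twist units 0.026 tooly yaw 90.21 pos [0.5314 0.048  0.3992] w 0.0882 t 2.025
```

View pics/w1.png

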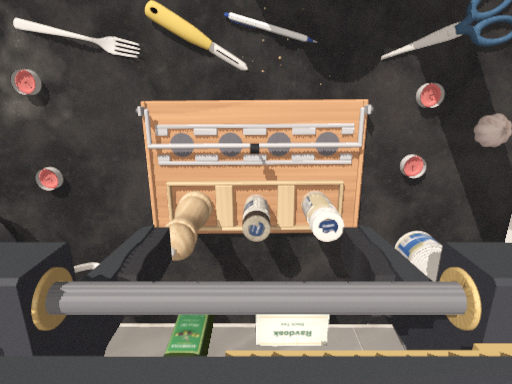

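The wrist view shows all four lights at (27,82), (50,179), (430,95) and (413,167). The bays are on row ~145 at columns 182, 231, 279 and 327, and the knob is at (255,148).

```bash
cat >> h.py <<'E'
def lights(c,h,z=.013,amin=80):
    red=((h[...,0]<8)|(h[...,0]>170))&(h[...,1]>100)&(h[...,2]>80)
    red=cv2.morphologyEx(red.astype(np.uint8),cv2.MORPH_CLOSE,np.ones((5,5)))
    out=[]
    for b in blobs(red,amin,5000):
        k=cv2.convexHull(cv2.findContours(b[2].astype(np.uint8),0,1)[0][0])
        if cv2.contourArea(k)<amin: continue
        (u,v),(a,bb),_=cv2.fitEllipse(k); p=ray(c,(u,v),z); out.append(p); print("light px",round(u,1),round(v,1),round(a),round(bb),p.round(4))
    return out
E
python3 - <<'E'
from h import *
c,im,h=snap("wrist"); lights(c,h)
# bays: dark on floor within boxes
dark=(h[...,2]<110)&(im.max(2).astype(int)-im.min(2)<45)
P=[]
for u in(182,231,279,327):
    s=np.zeros_like(dark);s[133:158,u-15:u+16]=dark[133:158,u-15:u+16]
    s=cv2.morphologyEx(s.astype(np.uint8),cv2.MORPH_OPEN,np.ones((2,2)))
    ys,xs=np.where(s);P.append(ray(c,((xs.min()+xs.max())/2,(ys.min()+ys.max())/2),.008));print(u,xs.min(),xs.max(),ys.min(),ys.max(),P[-1].round(4))
P=np.array(P);d=P[0]-P[3];print("span",np.linalg.norm(d),"yaw of +y",np.degrees(np.arctan2(-d[1],-d[0])))
H=h[...,0]
wood=((H>3)&(H<22)&(h[...,1]>110)&(h[...,2]>70)).astype(np.uint8); wood[245:]=0
for b in blobs(wood,4000):
    k=b[2]
    for name,axis in (("rows",0),):
        cols=range(160,350,10); top=[np.where(k[:,u])[0].min() for u in cols]
        f=np.polyfit(cols,top,1); 
        L=[np.where(k[v])[0].min() for v in range(110,150,5)];Rr=[np.where(k[v])[0].max() for v in range(110,150,5)]
        fl=np.polyfit(range(110,150,5),L,1);fr=np.polyfit(range(110,150,5),Rr,1)
        print("front",f,"L",fl,"R",fr)
        for fx in(fl,fr):
            v=(f[0]*fx[1]+f[1])/(1-f[0]*fx[0]);print("corner",ray(c,(fx[0]*v+fx[1],v),.008).round(4))
print("knob",ray(c,(254.5,148),.062+.008).round(4))
E
```

```text
light px 24.8 81.0 18 24 [ 0.4337 -0.3101  0.013 ]
light px 430.3 95.4 18 24 [0.4514 0.3218 0.013 ]
light px 413.0 166.4 16 22 [0.5648 0.3111 0.013 ]
light px 48.0 178.0 16 21 [ 0.5884 -0.3018  0.013 ]
182 177 189 153 156 [ 0.548  -0.0727  0.008 ]
231 224 238 153 156 [0.5475 0.0073 0.008 ]
279 273 285 152 156 [0.5462 0.0874 0.008 ]
327 321 334 152 156 [0.5457 0.1682 0.008 ]
span 0.24095066694807438 yaw of +y 90.54834580895816Traceback (most recent call last):
  File "<stdin>", line 18, in <module>
    return umr_minimum(a, axis, None, out, keepdims, initial, where)
ValueError: zero-size array to reduction operation minimum which has no identity
```

Run:
```python
from h import *
c,im,h=snap("wrist")
for u in [(141.5,100.5),(368,99.5),(153,236),(360,231),(254.5,100)]: print(u,ray(c,u,.008).round(4))
for u in (182,231,279,327): print(u,im[118:170,u].sum(1)//3)
for zz in(.066,):print("knob",ray(c,(254.5,148),zz).round(4))
cv2.imwrite("pics/w1c.png",cv2.cvtColor(cv2.resize(im[90:250,130:380],None,fx=3.2,fy=3.2,interpolation=cv2.INTER_CUBIC),cv2.COLOR_RGB2BGR))
plan([.56,.05,.30],np.pi/2)
```

```text
(141.5, 100.5) [ 0.4608 -0.1332  0.008 ]
(368, 99.5) [0.4589 0.227  0.008 ]
(153, 236) [ 0.6952 -0.136   0.008 ]
(360, 231) [0.685  0.2355 0.008 ]
(254.5, 100) [0.4599 0.0466 0.008 ]
182 [189 186 183 183 181 177 199 218 215 200 169 118 129 157 172 148 134 132
 131 133 133 131 132 132 131 156 214 243 231 196 146 124 130 133 115  84
  88  82  89 105 113 112 141 211 228 210 183 125 140 167 170 170]
231 [182 181 181 181 179 178 215 230 212 187 128 124 150 174 165 129 130 131
 131 134 133 132 130 131 132 199 242 241 218 173 131 133 133 127 109  87
  85  85 102 112 137 159 175 206 223 209 180 103 148 173 172 171]
279 [178 177 176 176 176 189 213 218 209 179 119 124 129 149 150 131 133 132
 130 130 133 133 132 133 155 212 240 230 199 152 128 134 127 114  86  90
  87  94 108 117 116 144 209 229 215 191 136 128 156 175 177 173]
327 [175 176 180 185 184 217 233 219 193 135 122 145 175 168 130 131 130 129
 129 131 130 130 130 130 199 239 236 219 178 131 131 132 122  93  88  86
  89  99 115 117 145 175 214 232 217 191 123 120 130 160 177 176]
knob [0.5279 0.0469 0.066 ]
d units(tool) [-0.717  0.042  2.484] twist units -0.003 tooly yaw 89.98 pos [0.5314 0.0483 0.3994] w 0.0881 t 2.175
```

View pics/w1c.png

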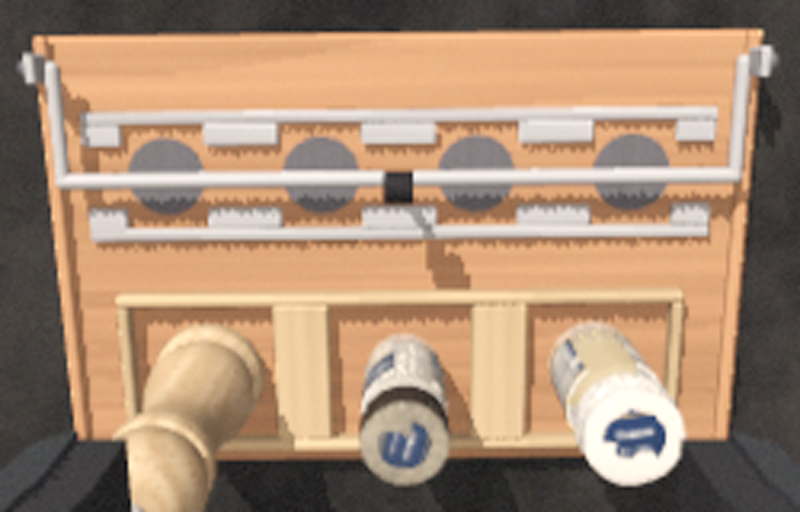

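Crop: bay centres are at (166,176), (320,174), (476,173) and (631,171), the knob at (398,187). The arm is down and the bays are empty. Going down for a closer knob look.

Request:
{"api": "arm_command", "payload": {"series": [[[0,0,1,0,0.5],[0,0,1,0,0.5],[0,0,1,0,0.5],[0,0,1,0,0.5],[0,0,1,-0.05,0.5]]]}}

```text
time: 2.8
position: [0.5314, 0.0485, 0.1985]
orientation: [0.0, -0.003, 1.0, -0.0]
wrist_force: [0.1, -0.9, 0.1]
width: 0.044
finger_force: 0.0
```

Run:
```python
from h import *
c,im,h=snap("wrist","w2")
for u in[(181.9,145),(230,144.4),(278.75,144.1),(327.2,143.4)]:pass
dark=(im.max(2)<70); 
e=proj(c,(.53,.0475,.062));print("exp",e)
s=np.zeros_like(dark);a,b=int(e[1]),int(e[0]);s[a-30:a+30,b-40:b+40]=dark[a-30:a+30,b-40:b+40]
for q in blobs(s,30):
    ys,xs=np.where(q[2]);print(q[0],q[1],xs.min(),xs.max(),ys.min(),ys.max(),ray(c,q[0],.062))
for y in(.12,.04,-.04,-.12):print(proj(c,(.53-.0087*y,.0475+y,.008)))
plan([.53,.0475,.064],np.radians(90.5))
```

```text
exp [253.93932545 183.87895837]
[252.59259259 181.62962963] 243 245 260 174 189 [0.5280082  0.04633261 0.062     ]
[370.98698102 170.08550395]
[293.15726735 170.21229437]
[215.36687206 170.33902075]
[137.61576534 170.46568312]
d units(tool) [-0.088 -0.02   3.21 ] twist units -0.011 tooly yaw 90.41 pos [0.5277 0.0483 0.1924] w 0.0442 t 2.85
```

View pics/w2.png

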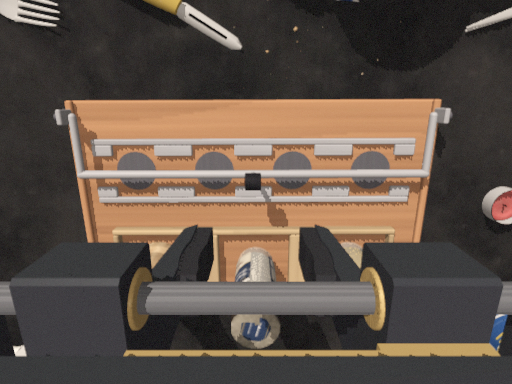

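The bays at columns 136, 214, 292 and 370 on row 170 match the predicted caddy pose within about 1 px. The knob is at (253,181). Descending to pinch it gently.

Request:
{"api": "arm_command", "payload": {"series": [[[-0.02,0.02,1,0,0.5],[0,0,1,0,0.5],[0,0,0.8,0,0.5],[0,0,0.4,0,0.5],[0,0,0,0,0.25]]]}}

```text
time: 3.48
position: [0.5318, 0.0493, 0.0712]
orientation: [-0.001, -0.004, 1.0, -0.0]
wrist_force: [0.5, -0.2, 0.5]
width: 0.0366
finger_force: 0.0
```

Request:
{"api": "arm_command", "payload": {"series": [[[0,0,0,0,0.17],[0,0,0,0,0.16],[0,0,0,0,0.155]]]}}

```text
time: 3.85
position: [0.5338, 0.046, 0.0735]
orientation: [0.002, -0.005, 1.0, -0.003]
wrist_force: [0.5, -14.2, 1.5]
width: 0.0137
finger_force: 11.7
```

Request:
{"api": "arm_command", "payload": {"series": [[[0,-0.05,0,0,0.17],[0,0,0.12,0,0.165],[0,0,0,0,0.155],[0,0,0,0,0.155]]]}}

```text
time: 4.35
position: [0.5342, 0.0458, 0.0684]
orientation: [0.002, -0.005, 1.0, -0.001]
wrist_force: [2.1, -8.4, 2.4]
width: 0.014
finger_force: 12.9
```

Request:
{"api": "arm_command", "payload": {"series": [[[0.11,0,-0.16,0,0.155],[0.12,0,-0.16,0,0.155],[0.3,0,-0.25,0,0.155],[0.35,0,-0.17,0,0.155],[0,0,0,0,0.155]]]}}

```text
time: 4.97
position: [0.4984, 0.0455, 0.0983]
orientation: [0.002, -0.005, 1.0, -0.001]
wrist_force: [1.9, -8.3, 2.7]
width: 0.014
finger_force: 13.9
```

Run:
```python
from h import *
snap("side","s1");o=readout.get_obs();print(o["position"],o["wrist_force"],o["finger_force"],o["width"])
im=cv2.imread("pics/s1.png");cv2.imwrite("pics/s1c.png",cv2.resize(im[140:260,150:330],None,fx=4,fy=4))
```

```text
[0.49855211 0.04546897 0.09822194] [ 1.05989794 -8.70815755  3.73302151] 13.888321775011718 0.014093756739179543
```

View pics/s1c.png

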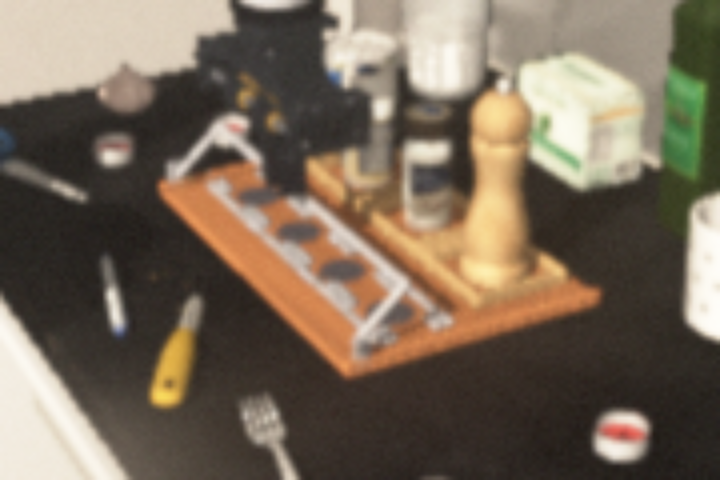

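The arm is swinging up (rods at about 45°) and the knob is pinched, with forces low. I'll continue the arc, then release.

Request:
{"api": "arm_command", "payload": {"series": [[[0.38,0,-0.08,0,0.155],[0.39,0,0.02,0,0.155],[0.37,0,0.11,0,0.155],[0.2,0,0.11,0,0.155],[0.15,0,0.11,0,0.155]]]}}

```text
time: 5.65
position: [0.4381, 0.0448, 0.0871]
orientation: [0.001, -0.005, 1.0, -0.002]
wrist_force: [-1.8, -10.9, 4.7]
width: 0.0142
finger_force: 13.6
```

Request:
{"api": "arm_command", "payload": {"series": [[[0,0,0,0,0.155],[0,0,0,0,0.4],[0,0,0,0,0.4],[0,0,-0.8,0,0.4],[0,0,-0.8,0,0.4]]]}}

```text
time: 6.28
position: [0.4371, 0.0468, 0.1501]
orientation: [-0.001, -0.004, 1.0, 0.0]
wrist_force: [0.7, 0.3, -0.2]
width: 0.0353
finger_force: 0.0
```

Run:
```python
from h import *
c,im,h=snap("wrist","w3")
o=readout.get_obs();print(o["position"],o["wrist_force"])
snap("side","s2");im=cv2.imread("pics/s2.png");cv2.imwrite("pics/s2c.png",cv2.resize(im[140:260,150:330],None,fx=4,fy=4))
```

```text
[0.44026924 0.04703513 0.15475583] [1.57200376 1.01194006 1.8945133 ]
```

View pics/s2c.png

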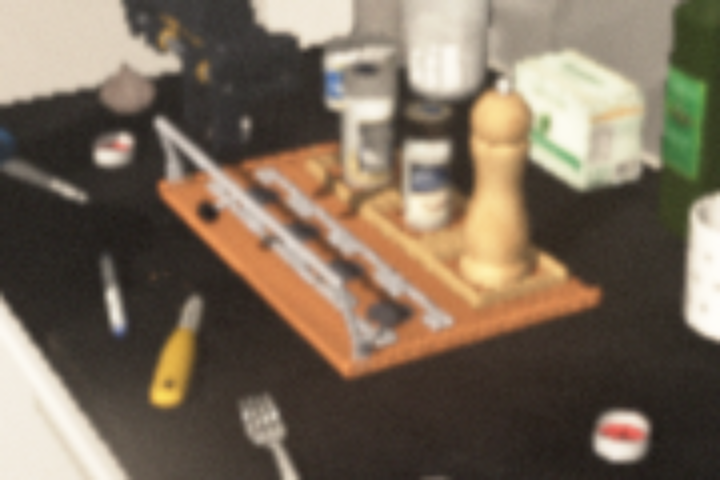

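The arm is open (side view: the bar leans to the front and the bays are clear). Refining the bay marks, then the first light.

Run:
```python
from h import *
c,im,h=snap("wrist")
g=im.mean(2); sat=im.max(2).astype(int)-im.min(2)
for y in(.12,.04,-.04,-.12):
    e=proj(c,(.53-.0087*y,.0468+y,.008)); 
    a,b=int(e[1]),int(e[0])
    if not(25<a<360 and 25<b<487): print("out",e);continue
    s=np.zeros(g.shape,bool);s[a-26:a+27,b-28:b+29]=((g<105)&(sat<40))[a-26:a+27,b-28:b+29]
    s=cv2.morphologyEx(s.astype(np.uint8),cv2.MORPH_OPEN,np.ones((5,5)))
    q=max(blobs(s,50),key=lambda t:t[1],default=None)
    if q is None: print("none",e,g[a,b-30:b+30:6]);continue
    k=cv2.convexHull(cv2.findContours(q[2].astype(np.uint8),0,1)[0][0]);(u,v),ab,_=cv2.fitEllipse(k)
    print(e.round(1),round(u,1),round(v,1),np.round(ab),q[1],ray(c,(u,v),.008).round(4))
plan([.4525,.324,.15],np.radians(90.5))
```

```text
[377.7 270.6] 380.2 263.3 [62. 85.] 2630 [0.521  0.1682 0.008 ]
[295.3 270.7] 303.2 266.2 [49. 60.] 1409 [0.5247 0.0942 0.008 ]
[212.8 270.7] 204.4 264.6 [52. 58.] 1492 [ 0.5237 -0.0011  0.008 ]
[130.4 270.7] 128.0 263.3 [60. 98.] 2485 [ 0.523  -0.0747  0.008 ]
d units(tool) [-0.39   6.924  0.046] twist units -0.001 tooly yaw 90.49 pos [0.4393 0.0469 0.1516] w 0.0353 t 6.425
```

Request:
{"api": "arm_command", "payload": {"series": [[[-0.08,1,0,0,1],[-0.08,1,0,0,1],[-0.08,1,0,0,1],[-0.08,1,0,0,1],[-0.08,1,0,0,1]]]}}

```text
time: 7.05
position: [0.4509, 0.2477, 0.1479]
orientation: [-0.001, -0.004, 1.0, -0.0]
wrist_force: [1.5, -0.0, 0.1]
width: 0.0833
finger_force: 0.0
```

Request:
{"api": "arm_command", "payload": {"series": [[[0,1,0,0,1],[0,0.92,0,0,1],[0,0,0,0,1]]]}}

```text
time: 7.42
position: [0.4503, 0.3251, 0.1481]
orientation: [-0.001, -0.006, 1.0, -0.0]
wrist_force: [1.4, 0.1, -0.2]
width: 0.0884
finger_force: 0.0
```

Run:
```python
from h import *
c,im,h=snap("wrist","w4")
for p in lights(c,h):
  if abs(p[1]-.324)<.05: plan([p[0],p[1],.028],np.radians(90.5))
```

```text
light px 253.4 185.4 37 40 [0.4497 0.3236 0.013 ]
d units(tool) [6.000e-03 1.000e-03 2.999e+00] twist units 0.013 tooly yaw 90.61 pos [0.4502 0.3237 0.148 ] w 0.0881 t 7.475
```

View pics/w4.png

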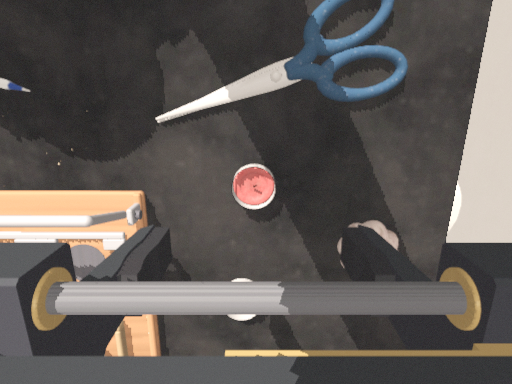

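The cup is centred at (254,187), straight under the tool. Descend, grip, lift.

Request:
{"api": "arm_command", "payload": {"series": [[[0,0,1,0,1],[0,0,1,0,0.8],[0,0,0.8,0,0.6],[0,0,0.2,0,0.55],[0,0,0,0,0.42]]]}}

```text
time: 8.1
position: [0.451, 0.3224, 0.0293]
orientation: [-0.001, -0.004, 1.0, -0.0]
wrist_force: [0.1, 0.3, 1.0]
width: 0.05
finger_force: 0.0
```

Request:
{"api": "arm_command", "payload": {"series": [[[0,0,0,0,0.41],[0,0,0,0,0.41],[0,0,-0.4,0,0.41],[0,0,-1,0,0.41],[0,0,-0.6,0,0.41]]]}}

```text
time: 8.72
position: [0.4523, 0.3242, 0.1131]
orientation: [0.002, -0.004, 1.0, 0.001]
wrist_force: [0.0, 0.4, -0.4]
width: 0.0365
finger_force: 25.5
```

```bash
cat >> h.py <<'E'
def bay(y): return np.array([.530-.0087*y,.0468+y])
E
python3 - <<'E'
from h import *
b=bay(.12);plan([*b,.10],np.radians(90.5));print(readout.get_obs()["finger_force"],b)
E
```

```text
d units(tool) [-1.881 -3.951  0.326] twist units -0.002 tooly yaw 90.48 pos [0.4523 0.3242 0.1131] w 0.0365 t 8.725
25.53386004453614 [0.528956 0.1668  ]
```

Request:
{"api": "arm_command", "payload": {"series": [[[-1,0,0,0,0.41],[-0.88,0,0,0,0.41],[0,-1,0,0,0.41],[0,-1,0,0,0.41],[0,-1,0,0,0.41]]]}}

```text
time: 9.35
position: [0.5279, 0.2031, 0.1113]
orientation: [0.001, -0.004, 1.0, 0.0]
wrist_force: [0.5, 0.8, -0.3]
width: 0.0363
finger_force: 25.5
```

Request:
{"api": "arm_command", "payload": {"series": [[[0,-0.95,0,0,0.41],[0,0,0.7,0,0.41],[0,0,0.7,0,0.41],[0,0,0.3,0,0.41],[0,0,0,0,0.41]]]}}

```text
time: 9.98
position: [0.5274, 0.166, 0.0417]
orientation: [-0.0, -0.004, 1.0, -0.0]
wrist_force: [0.7, 0.7, -0.0]
width: 0.0367
finger_force: 25.5
```

Run:
```python
from h import *
plan([*bay(.12),.037],np.radians(90.5));print(readout.get_obs()["wrist_force"])
```

```text
d units(tool) [-0.038  0.019  0.118] twist units -0.002 tooly yaw 90.48 pos [0.5274 0.166  0.0417] w 0.0367 t 9.975
[ 0.65281235  0.73637338 -0.02717173]
```

Request:
{"api": "arm_command", "payload": {"series": [[[-0.03,0.02,0.1,0,0.41],[0,0,0,0,0.41],[0,0,0,0,0.55],[0,0,0,0,0.57],[0,0,-0.5,0,0.57]]]}}

```text
time: 10.6
position: [0.5273, 0.1664, 0.0562]
orientation: [-0.002, -0.004, 1.0, -0.0]
wrist_force: [0.8, -1.0, -1.1]
width: 0.0501
finger_force: 0.0
```

Request:
{"api": "arm_command", "payload": {"series": [[[0,0,-1,0,0.6],[0,0,-1,0,0.7],[0,0,-0.4,0,1],[0,0,0,0,1]]]}}

```text
time: 11.1
position: [0.5297, 0.167, 0.1546]
orientation: [0.001, -0.004, 1.0, 0.0]
wrist_force: [-0.2, 0.5, -0.7]
width: 0.08
finger_force: 0.0
```

Run:
```python
from h import *
c,im,h=snap("wrist","w5")
lights(c,h,.021); print(bay(.12),proj(c,(*bay(.04),.008)))
plan([.566,.3115,.15],np.radians(90.5))
```

```text
light px 255.9 183.3 38 41 [0.5274 0.1677 0.021 ]
light px 413.2 221.4 29 39 [0.561  0.3068 0.021 ]
[0.528956 0.1668  ] [165.18307871 181.3078268 ]
d units(tool) [-0.964  3.612  0.076] twist units -0.003 tooly yaw 90.47 pos [0.5286 0.1667 0.1531] w 0.0836 t 11.15
```

View pics/w5.png

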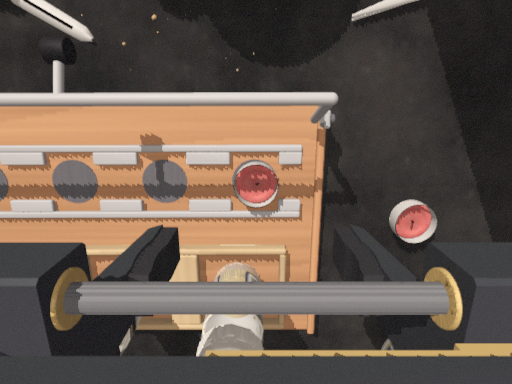

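Light 1 sits in bay 0 at (256,184). Bay 1 is at (164,181), exactly where predicted. Next light is at (412,222).

Request:
{"api": "arm_command", "payload": {"series": [[[-0.25,0.9,0,0,1],[-0.25,0.9,0,0,1],[-0.23,0.9,0,0,1],[-0.23,0.9,0,0,1],[0,0,0,0,1]]]}}

```text
time: 11.78
position: [0.5652, 0.3126, 0.1508]
orientation: [-0.002, -0.005, 1.0, -0.001]
wrist_force: [1.2, 0.7, -0.1]
width: 0.0882
finger_force: 0.0
```

Run:
```python
from h import *
c,im,h=snap("wrist")
for p in lights(c,h):
  if abs(p[1]-.311)<.05: plan([p[0],p[1],.028],np.radians(90.5))
```

```text
light px 78.7 142.0 36 45 [0.5292 0.1649 0.013 ]
light px 255.6 184.1 37 40 [0.5639 0.3129 0.013 ]
d units(tool) [0.011 0.048 3.071] twist units 0.009 tooly yaw 90.57 pos [0.5648 0.3112 0.1509] w 0.0879 t 11.825
```

Request:
{"api": "arm_command", "payload": {"series": [[[0.02,0.03,1,0,1],[0,0,1,0,0.8],[0,0,0.85,0,0.6],[0,0,0.2,0,0.55],[0,0,0,0,0.42]]]}}

```text
time: 12.45
position: [0.5647, 0.3112, 0.031]
orientation: [-0.001, -0.004, 1.0, -0.001]
wrist_force: [-0.7, 0.1, 0.1]
width: 0.0502
finger_force: 0.0
```

Request:
{"api": "arm_command", "payload": {"series": [[[0,0,0,0,0.41],[0,0,0,0,0.41],[0,0,-0.4,0,0.41],[0,0,-1,0,0.41],[0.87,0,-0.6,0,0.41]]]}}

```text
time: 13.08
position: [0.5337, 0.3131, 0.1161]
orientation: [0.003, -0.004, 1.0, 0.002]
wrist_force: [0.9, 0.5, 0.2]
width: 0.0365
finger_force: 24.7
```

Request:
{"api": "arm_command", "payload": {"series": [[[0,-1,0,0,0.41],[0,-1,0,0,0.41],[0,-1,0,0,0.41],[0,-1,0,0,0.41],[0,-1,0,0,0.41]]]}}

```text
time: 13.7
position: [0.5328, 0.111, 0.1136]
orientation: [0.001, -0.004, 1.0, 0.0]
wrist_force: [0.6, 0.1, -0.3]
width: 0.0361
finger_force: 24.7
```

Request:
{"api": "arm_command", "payload": {"series": [[[0,-0.65,0,0,0.41],[0,0,0,0,0.41]]]}}

```text
time: 13.95
position: [0.533, 0.0847, 0.1133]
orientation: [0.001, -0.003, 1.0, 0.0]
wrist_force: [0.3, -0.1, -0.5]
width: 0.0365
finger_force: 24.7
```

Run:
```python
from h import *
plan([*bay(.04),.037],np.radians(90.5));print(readout.get_obs()["wrist_force"])
```

```text
d units(tool) [0.088 0.053 1.906] twist units -0.023 tooly yaw 90.32 pos [0.533  0.0847 0.1133] w 0.0365 t 13.95
[ 0.30113437 -0.08615709 -0.50061872]
```

Request:
{"api": "arm_command", "payload": {"series": [[[0.08,0.05,0.7,0,0.41],[0,0,0.7,0,0.41],[0,0,0.45,0,0.41],[0,0,0.03,0,0.41],[0,0,0,0,0.55]]]}}

```text
time: 14.58
position: [0.5299, 0.0888, 0.0371]
orientation: [0.001, -0.004, 1.0, 0.0]
wrist_force: [-0.3, 0.2, 0.1]
width: 0.0439
finger_force: 0.0
```

Request:
{"api": "arm_command", "payload": {"series": [[[0,0,0,0,0.57],[0,0,-0.6,0,0.57],[0,0,-1,0,0.6],[0,0,-1,0,0.8],[0,0,-0.2,0,1]]]}}

```text
time: 15.2
position: [0.5315, 0.0884, 0.1519]
orientation: [0.003, -0.004, 1.0, 0.0]
wrist_force: [-0.4, 0.0, 0.4]
width: 0.0705
finger_force: 0.0
```

Run:
```python
from h import *
c,im,h=snap("wrist","w6")
lights(c,h,.021); print(bay(.12),bay(.04))
c,im,h=snap("top");lights(c,h,.015,40)
plan([.436,-.309,.15],np.radians(90.5))
```

```text
light px 256.0 179.9 38 42 [0.526  0.0892 0.021 ]
light px 347.9 182.4 36 43 [0.5276 0.1665 0.021 ]
[0.528956 0.1668  ] [0.529652 0.0868  ]
light px 144.5 122.0 23 25 [0.8597 0.362  0.015 ]
light px 318.3 197.6 10 11 [ 0.5907 -0.3001  0.015 ]
light px 320.4 239.1 10 11 [ 0.4369 -0.308   0.015 ]
d units(tool) [ 2.43  -9.909 -0.023] twist units -0.003 tooly yaw 90.48 pos [0.5299 0.0882 0.1494] w 0.0789 t 15.3
```

Request:
{"api": "arm_command", "payload": {"series": [[[0.24,-1,0,0,1],[0.24,-1,0,0,1],[0.24,-1,0,0,1],[0.24,-1,0,0,1],[0.24,-1,0,0,1]]]}}

```text
time: 15.92
position: [0.481, -0.1132, 0.1461]
orientation: [-0.002, -0.004, 1.0, 0.001]
wrist_force: [-0.4, -0.7, 0.5]
width: 0.088
finger_force: 0.0
```

Request:
{"api": "arm_command", "payload": {"series": [[[0.24,-1,0,0,1],[0.24,-1,0,0,1],[0.24,-1,0,0,1],[0.24,-1,0,0,1],[0.24,-0.9,0,0,1]]]}}

```text
time: 16.55
position: [0.4348, -0.3092, 0.146]
orientation: [-0.002, -0.004, 1.0, 0.001]
wrist_force: [0.8, 0.3, 0.6]
width: 0.0882
finger_force: 0.0
```

Request:
{"api": "arm_command", "payload": {"series": [[[0,0,0,0,1],[0,0,0,0,1]]]}}

```text
time: 16.8
position: [0.4356, -0.3077, 0.1467]
orientation: [-0.001, -0.004, 1.0, 0.001]
wrist_force: [0.4, -0.4, -0.6]
width: 0.0881
finger_force: 0.0
```

Run:
```python
from h import *
c,im,h=snap("wrist")
for p in lights(c,h):
  if abs(p[1]+.309)<.05: plan([p[0],p[1],.028],np.radians(90.5))
```

```text
light px 250.0 182.8 38 41 [ 0.4322 -0.3117  0.013 ]
light px 258.0 334.4 23 34 [ 0.5867 -0.3034  0.013 ]
d units(tool) [ 0.088 -0.11   2.977] twist units -0.002 tooly yaw 90.49 pos [ 0.4359 -0.3075  0.1471] w 0.0882 t 16.85
d units(tool) [-3.778  0.063  2.97 ] twist units -0.002 tooly yaw 90.49 pos [ 0.4359 -0.3075  0.1471] w 0.0882 t 16.85
```

Request:
{"api": "arm_command", "payload": {"series": [[[0.07,-0.09,1,0,1],[0,0,1,0,0.8],[0,0,0.8,0,0.6],[0,0,0.17,0,0.55],[0,0,0,0,0.42]]]}}

```text
time: 17.48
position: [0.4339, -0.3116, 0.0297]
orientation: [-0.0, -0.005, 1.0, 0.0]
wrist_force: [-0.1, -0.4, 1.0]
width: 0.0499
finger_force: 0.0
```

Request:
{"api": "arm_command", "payload": {"series": [[[0,0,0,0,0.41],[0,0,0,0,0.41],[0,0,-0.4,0,0.41],[0,0,-1,0,0.41],[-0.4,0,-0.6,0,0.41]]]}}

```text
time: 18.1
position: [0.4499, -0.313, 0.1128]
orientation: [0.001, -0.004, 1.0, -0.001]
wrist_force: [0.5, -0.1, -0.8]
width: 0.0364
finger_force: 25.7
```

Request:
{"api": "arm_command", "payload": {"series": [[[-1,0,0,0,0.41],[-1,0,0,0,0.41],[0,1,0,0,0.41],[0,1,0,0,0.41],[0,1,0,0,0.41]]]}}

```text
time: 18.73
position: [0.5291, -0.1908, 0.1112]
orientation: [0.001, -0.004, 1.0, -0.0]
wrist_force: [1.2, 0.4, -0.1]
width: 0.0366
finger_force: 25.7
```

Request:
{"api": "arm_command", "payload": {"series": [[[0,1,0,0,0.41],[0,1,0,0,0.41],[0,1,0,0,0.41],[0,0.9,0,0,0.41],[0,0.9,0,0,0.41]]]}}

```text
time: 19.35
position: [0.5275, 0.0014, 0.1114]
orientation: [0.001, -0.004, 1.0, -0.0]
wrist_force: [0.5, -0.3, -0.1]
width: 0.0365
finger_force: 25.7
```

Request:
{"api": "arm_command", "payload": {"series": [[[0,0,0,0,0.41],[0,0,0,0,0.41]]]}}

```text
time: 19.6
position: [0.5275, -0.0, 0.1107]
orientation: [0.001, -0.004, 1.0, -0.0]
wrist_force: [-0.7, -0.3, -0.1]
width: 0.0364
finger_force: 25.7
```

Run:
```python
from h import *
plan([*bay(-.04),.037],np.radians(90.5));print(readout.get_obs()["wrist_force"])
```

```text
d units(tool) [-0.069  0.171  1.842] twist units 0.001 tooly yaw 90.5 pos [ 0.5275 -0.      0.1107] w 0.0364 t 19.6
[-0.68041638 -0.30670693 -0.10336289]
```

Request:
{"api": "arm_command", "payload": {"series": [[[-0.07,0.16,0.7,0,0.41],[0,0,0.7,0,0.41],[0,0,0.38,0,0.41],[0,0,0.03,0,0.41],[0,0,0,0,0.55]]]}}

```text
time: 20.23
position: [0.5302, 0.0061, 0.0376]
orientation: [0.0, -0.004, 1.0, -0.0]
wrist_force: [0.2, 0.1, 0.3]
width: 0.0448
finger_force: 0.0
```

Request:
{"api": "arm_command", "payload": {"series": [[[0,0,0,0,0.57],[0,0,-0.6,0,0.57],[0,0,-1,0,0.6],[0,0,-1,0,0.8],[0,0,-0.2,0,1]]]}}

```text
time: 20.85
position: [0.5323, 0.0066, 0.1529]
orientation: [0.003, -0.004, 1.0, -0.0]
wrist_force: [0.6, 0.2, 0.0]
width: 0.0708
finger_force: 0.0
```

Run:
```python
from h import *
c,im,h=snap("wrist","w7")
lights(c,h,.021); print(bay(.12),bay(.04),bay(-.04),proj(c,(*bay(-.12),.008)))
plan([.588,-.302,.15],np.radians(90.5))
```

```text
light px 254.9 179.6 38 42 [0.5268 0.0064 0.021 ]
light px 351.9 179.8 36 42 [0.5263 0.0881 0.021 ]
light px 443.7 182.4 32 43 [0.5279 0.1658 0.021 ]
[0.528956 0.1668  ] [0.529652 0.0868  ] [0.530348 0.0068  ] [165.05809309 179.75567906]
d units(tool) [-1.344 -7.728  0.064] twist units -0.004 tooly yaw 90.47 pos [0.5317 0.0067 0.1522] w 0.0746 t 20.9
```

View pics/w7.png

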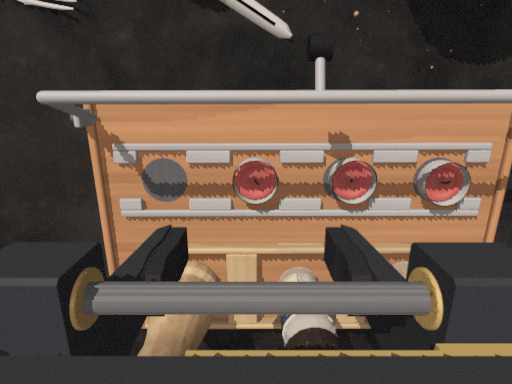

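Lights in bays 0–2 are well centred, at (445,182), (351,181) and (255,180). Bay 3 at (165,180) is still empty. Now the last light.

Request:
{"api": "arm_command", "payload": {"series": [[[0,-1,0,0,1],[0,-1,0,0,1],[0,-1,0,0,1],[0,-1,0,0,1],[0,-1,0,0,1]]]}}

```text
time: 21.52
position: [0.5302, -0.194, 0.1472]
orientation: [-0.001, -0.004, 1.0, 0.001]
wrist_force: [0.4, -0.0, -0.4]
width: 0.0884
finger_force: 0.0
```

Request:
{"api": "arm_command", "payload": {"series": [[[-0.5,-1,0,0,1],[-0.5,-1,0,0,1],[-0.36,-0.73,0,0,1],[0,0,0,0,1],[0,0,0,0,1]]]}}

```text
time: 22.15
position: [0.5855, -0.3009, 0.1474]
orientation: [-0.001, -0.004, 1.0, 0.001]
wrist_force: [0.2, 0.8, -0.4]
width: 0.088
finger_force: 0.0
```

Run:
```python
from h import *
c,im,h=snap("wrist")
for p in lights(c,h):
  if abs(p[1]+.302)<.05: plan([p[0],p[1],.028],np.radians(90.5))
```

```text
light px 252.0 189.0 37 41 [ 0.5877 -0.3032  0.013 ]
d units(tool) [-0.059 -0.071  2.994] twist units -0.001 tooly yaw 90.49 pos [ 0.5857 -0.3006  0.1478] w 0.0882 t 22.2
```

Request:
{"api": "arm_command", "payload": {"series": [[[-0.06,-0.06,1,0,1],[0,0,1,0,0.8],[0,0,0.8,0,0.6],[0,0,0.18,0,0.55],[0,0,0,0,0.42]]]}}

```text
time: 22.82
position: [0.589, -0.3036, 0.0302]
orientation: [-0.0, -0.004, 1.0, 0.0]
wrist_force: [-0.5, 0.4, 0.4]
width: 0.0505
finger_force: 0.0
```

Request:
{"api": "arm_command", "payload": {"series": [[[0,0,0,0,0.41],[0,0,0,0,0.41],[0,0,-0.4,0,0.41],[0,0,-1,0,0.41],[0.42,0,-0.6,0,0.41]]]}}

```text
time: 23.45
position: [0.5744, -0.3054, 0.114]
orientation: [0.002, -0.004, 1.0, -0.001]
wrist_force: [0.9, -1.2, -1.0]
width: 0.0365
finger_force: 23.5
```

Request:
{"api": "arm_command", "payload": {"series": [[[1,0,0,0,0.41],[0,1,0,0,0.41],[0,1,0,0,0.41],[0,1,0,0,0.41],[0,1,0,0,0.41]]]}}

```text
time: 24.08
position: [0.5316, -0.144, 0.1118]
orientation: [0.001, -0.004, 1.0, -0.0]
wrist_force: [0.2, 0.2, 0.1]
width: 0.0363
finger_force: 23.5
```

Request:
{"api": "arm_command", "payload": {"series": [[[0,1,0,0,0.41],[0,0.75,0,0,0.41],[0,0,0,0,0.41],[0,0,0,0,0.41]]]}}

```text
time: 24.58
position: [0.5311, -0.0754, 0.1111]
orientation: [0.001, -0.004, 1.0, -0.0]
wrist_force: [-0.6, -0.5, 0.4]
width: 0.0367
finger_force: 23.5
```

Run:
```python
from h import *
plan([*bay(-.12),.037],np.radians(90.5));print(readout.get_obs()["wrist_force"])
```

```text
d units(tool) [0.004 0.057 1.853] twist units -0.001 tooly yaw 90.5 pos [ 0.5311 -0.0754  0.1111] w 0.0367 t 24.575
[-0.61974091 -0.48157168  0.43659821]
```

Request:
{"api": "arm_command", "payload": {"series": [[[0,0.06,0.7,0,0.41],[0,0,0.7,0,0.41],[0,0,0.4,0,0.41],[0,0,0.03,0,0.41],[0,0,0,0,0.55]]]}}

```text
time: 25.2
position: [0.5309, -0.0732, 0.0372]
orientation: [0.0, -0.004, 1.0, -0.0]
wrist_force: [-0.4, -0.1, -0.9]
width: 0.0442
finger_force: 0.0
```

Request:
{"api": "arm_command", "payload": {"series": [[[0,0,0,0,0.57],[0,0,-0.6,0,0.57],[0,0,-1,0,0.6],[0,0,-1,0,0.8],[0,0,-1,0,1]]]}}

```text
time: 25.82
position: [0.5305, -0.0724, 0.1825]
orientation: [0.0, -0.004, 1.0, -0.0]
wrist_force: [0.4, -0.7, 0.5]
width: 0.0708
finger_force: 0.0
```

Request:
{"api": "arm_command", "payload": {"series": [[[0.5,1,-1,0,1],[0.5,1,-1,0,1],[0.5,1,-1,0,1],[0.5,0,-1,0,1],[0,0,0,0,1]]]}}

```text
time: 26.45
position: [0.4504, 0.0476, 0.3455]
orientation: [0.004, -0.005, 1.0, 0.0]
wrist_force: [1.0, -0.3, -0.0]
width: 0.0879
finger_force: 0.0
```

Run:
```python
from h import *
c,im,h=snap("wrist","w8")
lights(c,h,.021,60); print(*[bay(y) for y in(.12,.04,-.04,-.12)])
for n,y,z in(("white",.105,.116),("dark",0,.113),("mill",-.105,.178)): print(n,proj(c,(.635-.0087*y,.0468+y,z)))
plan([.634,.152,.33],np.radians(90.5))
```

```text
light px 175.5 199.2 19 24 [ 0.5275 -0.0725  0.021 ]
light px 227.8 199.3 20 23 [0.5269 0.0065 0.021 ]
light px 282.2 199.4 20 23 [0.5263 0.0889 0.021 ]
light px 333.5 200.7 19 23 [0.5276 0.1667 0.021 ]
[0.528956 0.1668  ] [0.529652 0.0868  ] [0.530348 0.0068  ] [ 0.531044 -0.0732  ]
white [333.03084685 300.20463574]
dark [253.38220696 298.70374853]
mill [159.68891078 334.57535913]
d units(tool) [-4.62   2.579  0.347] twist units 0.002 tooly yaw 90.51 pos [0.4501 0.0472 0.343 ] w 0.0883 t 26.5
```

View pics/w8.png

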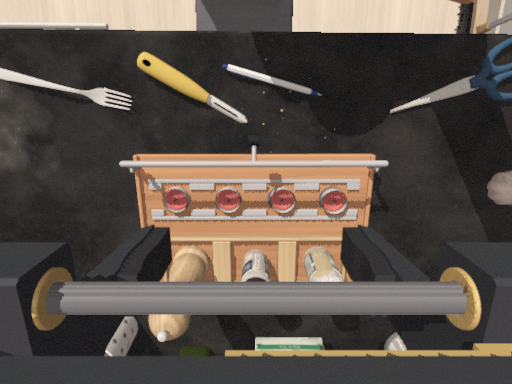

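All four lights are in their bays, at (176,199), (228,199), (282,199) and (334,201). Now locating the mill and jar axes from the two stored views.

Run:
```python
from h import *
m=optics.camera_model("wrist");M=m["mount"];R=rot(np.array([0,-.0018,1,0])/np.linalg.norm([0,-.0018,1,0]))
cw=(R@M[:3,:3],np.array([.5314,.0483,.3994])+R@M[:3,3],m); ct=cam("top")
print("white",ray(cw,(326.9,226.6),.116),ray(ct,(196.3,179),.116))
print("dark",ray(cw,(256.6,227.5),.113),ray(ct,(224.7,179),.113))
print("mill tip",ray(ct,(256.3,174.5),.178))
im=cv2.imread("pics/top0.png");cv2.imwrite("pics/mc.png",cv2.resize(im[160:200,180:290],None,fx=7,fy=7,interpolation=cv2.INTER_CUBIC))
for n,y in(("w0",.105),("w1",0),("w2",-.105)):
  for z in(.008,.05,.116,.178): print(n,z,((proj(ct,(.635-.0087*y,.0468+y,z))-[180,160])*7).round(0))
```

```text
white [0.63121881 0.14930039 0.116     ] [0.63009534 0.14560847 0.116     ]
dark [0.63424143 0.05038727 0.113     ] [0.63365161 0.04766429 0.113     ]
mill tip [ 0.6410734  -0.05883952  0.178     ]
w0 0.008 [124. 159.]
w0 0.05 [116. 146.]
w0 0.116 [102. 125.]
w0 0.178 [ 87. 102.]
w1 0.008 [321. 163.]
w1 0.05 [319. 151.]
w1 0.116 [315. 129.]
w1 0.178 [310. 107.]
w2 0.008 [517. 168.]
w2 0.05 [520. 155.]
w2 0.116 [526. 134.]
w2 0.178 [532. 112.]
```

View pics/mc.png

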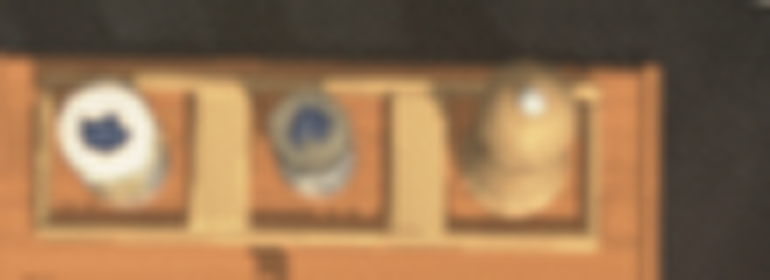

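The white cap is at (106,133) and the mill's tip at (533,102). That puts the white jar at about (0.631,0.149) and the mill at about (0.640,-0.058). Moving above the white jar.

Request:
{"api": "arm_command", "payload": {"series": [[[-0.9,0.5,0.6,0,1],[-0.9,0.5,0.6,0,1],[-0.9,0.5,0.6,0,1],[-0.9,0.5,0.6,0,1],[-0.9,0.55,0.6,0,1]]]}}

```text
time: 27.12
position: [0.6291, 0.1502, 0.2172]
orientation: [-0.002, -0.004, 1.0, -0.0]
wrist_force: [0.5, 0.3, 0.1]
width: 0.0884
finger_force: 0.0
```

Request:
{"api": "arm_command", "payload": {"series": [[[0,0,0,0,1],[0,0,0,0,1]]]}}

```text
time: 27.38
position: [0.6278, 0.1497, 0.219]
orientation: [-0.002, -0.004, 1.0, -0.0]
wrist_force: [0.4, 0.0, -0.1]
width: 0.0883
finger_force: 0.0
```

Run:
```python
from h import *
c,im,h=snap("wrist","w9")
plan([.6315,.149,.099],np.radians(90.5));print(proj(c,(.631,.149,.116)))
```

```text
d units(tool) [-0.09  -0.014  3.033] twist units -0.008 tooly yaw 90.43 pos [0.6281 0.1496 0.2203] w 0.0883 t 27.425
[254.1783924 201.5463416]
```

View pics/w9.png

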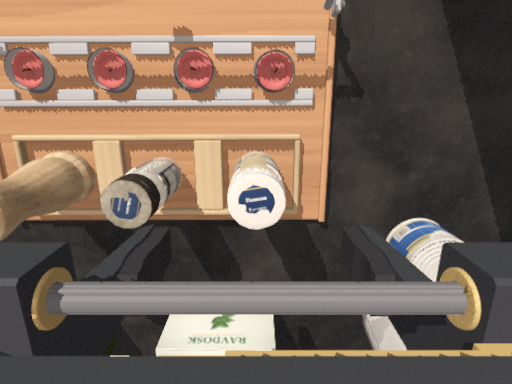

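The white cap at (257,200) is on target. Descend and grip.

Request:
{"api": "arm_command", "payload": {"series": [[[-0.06,0.02,1,0,1],[0,0,1,0,1],[0,0,0.8,0,1],[0,0,0.22,0,0.8],[0,0,0,0,0.6]]]}}

```text
time: 28.05
position: [0.6311, 0.1508, 0.1011]
orientation: [0.0, -0.004, 1.0, 0.0]
wrist_force: [1.1, -0.7, 0.6]
width: 0.0702
finger_force: 0.0
```

Request:
{"api": "arm_command", "payload": {"series": [[[0,0,0,0,0.51],[0,0,0,0,0.51],[0,0,0,0,0.51],[0,0,-0.1,0,0.51],[0,0,-0.2,0,0.51]]]}}

```text
time: 28.68
position: [0.6305, 0.1512, 0.1118]
orientation: [-0.001, -0.004, 1.0, -0.0]
wrist_force: [-0.1, 1.2, -0.7]
width: 0.0449
finger_force: 13.5
```

Request:
{"api": "arm_command", "payload": {"series": [[[0,0,0,0,0.49],[0,0,-0.7,0,0.49],[0,0,-0.9,0,0.49],[0,0,-0.6,0,0.49],[0.4,0.4,0,0,0.49]]]}}

```text
time: 29.3
position: [0.6168, 0.1672, 0.2028]
orientation: [0.003, -0.003, 1.0, 0.001]
wrist_force: [-0.1, -0.2, -0.4]
width: 0.0446
finger_force: 29.8
```

Request:
{"api": "arm_command", "payload": {"series": [[[0.5,0.8,0,0,0.49],[0.5,0.8,0,0,0.49],[0.25,0.8,0,0,0.49],[0,0.7,0,0,0.49],[0,0.25,0,0,0.49]]]}}

```text
time: 29.92
position: [0.5616, 0.3023, 0.1982]
orientation: [-0.001, -0.005, 1.0, -0.0]
wrist_force: [-0.4, -0.5, -0.5]
width: 0.0444
finger_force: 29.8
```

Request:
{"api": "arm_command", "payload": {"series": [[[0,0,0,0,0.49],[0,0,0.8,0,0.49],[0,0,0.9,0,0.49],[0,0,0.6,0,0.49],[0,0,0.2,0,0.49]]]}}

```text
time: 30.55
position: [0.5624, 0.2988, 0.0976]
orientation: [-0.002, -0.004, 1.0, -0.001]
wrist_force: [0.0, -0.6, -0.9]
width: 0.0446
finger_force: 29.8
```

Request:
{"api": "arm_command", "payload": {"series": [[[0,0,0,0,0.49],[0,0,0,0,0.49]]]}}

```text
time: 30.8
position: [0.5649, 0.3008, 0.1016]
orientation: [0.001, -0.004, 1.0, 0.001]
wrist_force: [-0.4, 0.1, -0.2]
width: 0.0448
finger_force: 29.8
```

Request:
{"api": "arm_command", "payload": {"series": [[[0,0,0.1,0,0.49],[0,0,0.06,0,0.49],[0,0,0,0,0.49]]]}}

```text
time: 31.18
position: [0.5638, 0.3007, 0.0936]
orientation: [-0.0, -0.004, 1.0, -0.0]
wrist_force: [-0.6, -0.5, -0.2]
width: 0.0444
finger_force: 29.8
```

Request:
{"api": "arm_command", "payload": {"series": [[[0,0,0.03,0,0.49],[0,0,0,0,0.49]]]}}

```text
time: 31.42
position: [0.5642, 0.3007, 0.0935]
orientation: [0.0, -0.004, 1.0, 0.0]
wrist_force: [-2.0, -1.1, 4.7]
width: 0.0447
finger_force: 29.9
```

Request:
{"api": "arm_command", "payload": {"series": [[[0,0,0,0,0.6],[0,0,0,0,1],[0,0,0,0,1],[0,0,-0.8,0,1],[0,0,-1,0,1]]]}}

```text
time: 32.05
position: [0.5628, 0.3001, 0.1635]
orientation: [-0.002, -0.004, 1.0, -0.001]
wrist_force: [-0.0, 0.2, 0.3]
width: 0.088
finger_force: 0.0
```

Request:
{"api": "arm_command", "payload": {"series": [[[0,0,-1,0,1],[0,0,-1,0,1],[0,0,-1,0,1],[0,0,-1,0,1],[0,0,0,0,1]]]}}

```text
time: 32.67
position: [0.5657, 0.3016, 0.3293]
orientation: [0.004, -0.004, 1.0, 0.002]
wrist_force: [0.8, 0.5, -0.4]
width: 0.0881
finger_force: 0.0
```

Run:
```python
from h import *
plan([.640,-.058,.32],np.radians(90.5))
c,im,h=snap("wrist","w10")
for z in(.108,):print(proj(c,(.564,.3007,z)))
```

```text
d units(tool) [-1.783 -9.005  0.213] twist units -0.004 tooly yaw 90.47 pos [0.5657 0.3016 0.3293] w 0.0881 t 32.675
[253.78527303 162.64999076]
```

View pics/w10.png

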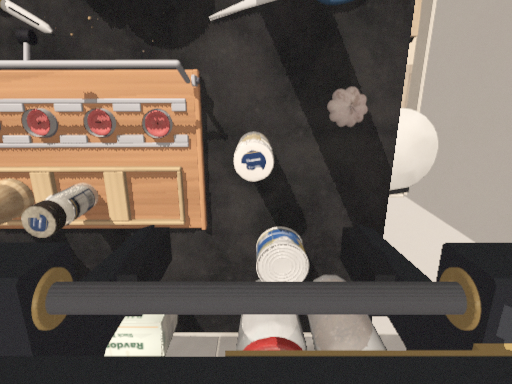

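The jar stands upright at (254,159). I've now gone past the picture-viewing limit, so from here I'll measure numerically only. Next, the mill.

Request:
{"api": "arm_command", "payload": {"series": [[[-0.2,-1,0,0,1],[-0.2,-1,0,0,1],[-0.2,-1,0,0,1],[-0.2,-1,0,0,1],[-0.2,-1,0,0,1]]]}}

```text
time: 33.35
position: [0.6047, 0.0997, 0.3217]
orientation: [-0.002, -0.004, 1.0, -0.0]
wrist_force: [0.2, 0.3, 0.7]
width: 0.0879
finger_force: 0.0
```

Request:
{"api": "arm_command", "payload": {"series": [[[-0.2,-1,0,0,1],[-0.2,-1,0,0,1],[-0.2,-1,0,0,1],[-0.18,-1,0,0,1],[0,0,0,0,1]]]}}

```text
time: 33.98
position: [0.6373, -0.0612, 0.3215]
orientation: [-0.002, -0.002, 1.0, -0.0]
wrist_force: [0.3, 0.8, 0.5]
width: 0.0881
finger_force: 0.0
```

Run:
```python
from h import *
c,im,h=snap("wrist","w11")
plan([.640,-.058,.146],np.radians(90.5))
for z in(.05,.13,.155,.178): print(z,proj(c,(.640,-.058,z)))
# wood-coloured mill: rows extents near expected column
H=h[...,0];m=(H>10)&(H<28)&(h[...,1]>50)&(h[...,1]<170)&(h[...,2]>110)
for v in range(120,235,6):
    x=np.where(m[v,195:320])[0]; print(v,(195+x.min(),195+x.max(),len(x)) if len(x) else None,end=" ")
```

```text
d units(tool) [-0.088  0.039  4.395] twist units -0.021 tooly yaw 90.33 pos [ 0.6372 -0.0597  0.3218] w 0.0883 t 34.025
0.05 [257.86698347 160.61192397]
0.13 [258.34347566 174.69943722]
0.155 [258.5431219  180.60198722]
0.178 [258.75771777 186.94652378]
120 (np.int64(203), np.int64(319), 117) 126 (np.int64(203), np.int64(319), 117) 132 (np.int64(203), np.int64(319), 117) 138 (np.int64(204), np.int64(319), 116) 144 (np.int64(204), np.int64(319), 116) 150 (np.int64(204), np.int64(319), 116) 156 (np.int64(205), np.int64(319), 115) 162 (np.int64(205), np.int64(319), 115) 168 (np.int64(205), np.int64(319), 115) 174 (np.int64(206), np.int64(319), 114) 180 (np.int64(206), np.int64(319), 114) 186 (np.int64(206), np.int64(319), 100) 192 (np.int64(238), np.int64(280), 35) 198 (np.int64(244), np.int64(276), 33) 204 None 210 None 216 None 222 None 228 None 234 None
```

Request:
{"api": "arm_command", "payload": {"series": [[[-0.05,0.05,1,0,1],[0,0,1,0,1],[0,0,1,0,1],[0,0,1,0,1],[0,0,0.35,0,1]]]}}

```text
time: 34.65
position: [0.6371, -0.0549, 0.1463]
orientation: [-0.004, -0.005, 1.0, 0.001]
wrist_force: [-0.2, 0.0, 0.1]
width: 0.088
finger_force: 0.0
```

Request:
{"api": "arm_command", "payload": {"series": [[[0,0,0.03,0,0.8],[0,0,0,0,0.7],[0,0,0,0,0.64],[0,0,0,0,0.63],[0,0,0,0,0.63]]]}}

```text
time: 35.28
position: [0.6403, -0.0568, 0.15]
orientation: [0.001, -0.004, 1.0, -0.0]
wrist_force: [-0.4, -0.4, 0.3]
width: 0.0553
finger_force: 0.0
```

Request:
{"api": "arm_command", "payload": {"series": [[[0,0,0,0,0.75],[0,0,0.1,0,0.75],[0,0,0.1,0,0.75],[0,0,0,0,0.63],[0,0,0,0,0.61]]]}}

```text
time: 35.9
position: [0.6399, -0.0567, 0.1411]
orientation: [-0.0, -0.004, 1.0, 0.0]
wrist_force: [-0.3, 0.0, 0.0]
width: 0.0537
finger_force: 0.0
```

Request:
{"api": "arm_command", "payload": {"series": [[[0,0,0,0,0.6],[0,0,0,0,0.59],[0,0,0,0,0.58]]]}}

```text
time: 36.28
position: [0.6401, -0.0567, 0.1414]
orientation: [0.0, -0.004, 1.0, -0.0]
wrist_force: [-0.0, -0.1, 0.2]
width: 0.0514
finger_force: 0.0
```

Request:
{"api": "arm_command", "payload": {"series": [[[0,0,0,0,0.56],[0,0,0,0,0.55],[0,0,0,0,0.54]]]}}

```text
time: 36.65
position: [0.6401, -0.0569, 0.1415]
orientation: [0.0, -0.004, 1.0, -0.0]
wrist_force: [0.7, -1.4, -0.2]
width: 0.0477
finger_force: 2.6
```

Request:
{"api": "arm_command", "payload": {"series": [[[0,0,0,0,0.52],[0,0,0,0,0.51],[0,0,0,0,0.5]]]}}

```text
time: 37.02
position: [0.6401, -0.0568, 0.1414]
orientation: [0.0, -0.004, 1.0, -0.0]
wrist_force: [-0.3, -0.2, 1.3]
width: 0.0465
finger_force: 30.0
```

Request:
{"api": "arm_command", "payload": {"series": [[[0,0,-0.1,0,0.49],[0,0,-0.2,0,0.49],[0,0,-0.2,0,0.49],[0,0,0,0,0.49]]]}}

```text
time: 37.52
position: [0.6408, -0.0568, 0.1627]
orientation: [0.001, -0.004, 1.0, -0.0]
wrist_force: [-0.4, -0.1, -2.1]
width: 0.0469
finger_force: 29.9
```

Run:
```python
from h import *
c,im,h=snap("side");o=readout.get_obs();print(o["wrist_force"],o["finger_force"],o["width"],o["position"])
# mill wood mask in side view
H=h[...,0];m=(H>10)&(H<24)&(h[...,1]>60)&(h[...,1]<190)&(h[...,2]>130)
o0=cv2.cvtColor(cv2.imread("pics/side0.png"),cv2.COLOR_BGR2HSV);H=o0[...,0];m0=(H>10)&(H<24)&(o0[...,1]>60)&(o0[...,1]<190)&(o0[...,2]>130)
for v in range(160,226,4):
  r=[]
  for k in(m0,m):
    x=np.where(k[v,255:300])[0]; r.append((int(255+x.min()),int(255+x.max())) if len(x) else None)
  print(v,r)
```

```text
[ 0.03663403 -0.70569858 -1.5730009 ] 29.927567307895515 0.04691576342808864 [ 0.64043681 -0.05675114  0.1620819 ]
160 [None, (268, 277)]
164 [(270, 280), (268, 277)]
168 [(255, 299), (255, 299)]
172 [(268, 281), (268, 277)]
176 [(268, 282), (269, 280)]
180 [(269, 279), (269, 279)]
184 [(269, 279), (268, 280)]
188 [(257, 279), (258, 280)]
192 [(256, 279), (257, 281)]
196 [(255, 280), (255, 280)]
200 [(255, 280), (255, 282)]
204 [(255, 287), (255, 287)]
208 [(255, 291), (255, 291)]
212 [(255, 299), (255, 299)]
216 [(255, 297), (255, 297)]
220 [(263, 283), (255, 283)]
224 [(255, 270), (255, 269)]
```

Request:
{"api": "arm_command", "payload": {"series": [[[0,0,-0.5,0,0.49],[0,0,-0.8,0,0.49],[0,0,-0.8,0,0.49],[0,0,-0.8,0,0.49],[0,0,-0.5,0,0.49]]]}}

```text
time: 38.2
position: [0.6407, -0.0568, 0.3007]
orientation: [0.002, -0.004, 1.0, -0.0]
wrist_force: [0.6, -1.1, -2.0]
width: 0.047
finger_force: 29.9
```

Request:
{"api": "arm_command", "payload": {"series": [[[0,0.4,0,0,0.49],[0,0.7,0,0,0.49],[0,0.8,0,0,0.49],[0,0.8,0,0,0.49],[0,0.8,0,0,0.49]]]}}

```text
time: 38.83
position: [0.6376, 0.0853, 0.295]
orientation: [-0.002, -0.004, 1.0, 0.0]
wrist_force: [0.2, 0.2, -1.9]
width: 0.0467
finger_force: 29.9
```

Request:
{"api": "arm_command", "payload": {"series": [[[0.05,0.8,0,0,0.49],[0.05,0.6,0,0,0.49],[0.05,0.3,0,0,0.49],[0,0,0,0,0.49],[0,0,0,0,0.49]]]}}

```text
time: 39.45
position: [0.6324, 0.1504, 0.2972]
orientation: [-0.0, -0.004, 1.0, -0.0]
wrist_force: [0.3, 0.1, -2.1]
width: 0.0466
finger_force: 29.9
```

Run:
```python
from h import *
plan([.634,.152,.1415],np.radians(90.5));o=readout.get_obs();print(o["finger_force"],o["wrist_force"],o["moment"])
```

```text
d units(tool) [-0.041  0.042  3.893] twist units -0.008 tooly yaw 90.44 pos [0.6324 0.1504 0.2972] w 0.0466 t 39.45
29.927664919523522 [ 0.25759903  0.0725571  -2.14053497] [ 0.03402914 -0.04589689  0.03440416]
```

Request:
{"api": "arm_command", "payload": {"series": [[[-0.04,0.04,0.6,0,0.49],[0,0,0.9,0,0.49],[0,0,0.9,0,0.49],[0,0,0.8,0,0.49],[0,0,0.5,0,0.49]]]}}

```text
time: 40.08
position: [0.6333, 0.1515, 0.1474]
orientation: [-0.001, -0.003, 1.0, -0.0]
wrist_force: [-0.5, -0.4, -1.6]
width: 0.0467
finger_force: 29.9
```

Request:
{"api": "arm_command", "payload": {"series": [[[0,0,0.1,0,0.49],[0,0,0.05,0,0.49],[0,0,0,0,0.49]]]}}

```text
time: 40.45
position: [0.6349, 0.153, 0.1449]
orientation: [0.001, -0.004, 1.0, 0.0]
wrist_force: [0.3, -0.3, -1.7]
width: 0.0469
finger_force: 29.9
```

Request:
{"api": "arm_command", "payload": {"series": [[[0,0,0.03,0,0.49],[0,0,0,0,0.49]]]}}

```text
time: 40.7
position: [0.6341, 0.1529, 0.1427]
orientation: [0.0, -0.004, 1.0, 0.0]
wrist_force: [0.1, 0.1, -2.6]
width: 0.0465
finger_force: 29.9
```

Request:
{"api": "arm_command", "payload": {"series": [[[0,0,0.03,0,0.49],[0,0,0,0,0.49]]]}}

```text
time: 40.95
position: [0.6342, 0.1529, 0.1414]
orientation: [0.0, -0.004, 1.0, 0.0]
wrist_force: [1.3, -0.8, 0.4]
width: 0.0466
finger_force: 30.0
```

Request:
{"api": "arm_command", "payload": {"series": [[[0,0,0.03,0,0.49],[0,0,0,0,0.49]]]}}

```text
time: 41.2
position: [0.6349, 0.153, 0.1414]
orientation: [0.001, -0.004, 1.0, 0.0]
wrist_force: [-0.2, -0.4, 5.2]
width: 0.0466
finger_force: 30.1
```

Request:
{"api": "arm_command", "payload": {"series": [[[0,0,0,0,0.55],[0,0,0,0,0.75],[0,0,0,0,1],[0,0,-0.6,0,1],[0,0,-1,0,1]]]}}

```text
time: 41.82
position: [0.6322, 0.1526, 0.2017]
orientation: [-0.003, -0.004, 1.0, -0.0]
wrist_force: [-0.2, -0.4, 0.1]
width: 0.0867
finger_force: 0.0
```

Request:
{"api": "arm_command", "payload": {"series": [[[0,0,-1,0,1],[0,0,-1,0,1],[0,0,-0.8,0,1],[0.3,0.7,0,0,1],[0.3,0.7,0,0,1]]]}}

```text
time: 42.45
position: [0.6094, 0.209, 0.3163]
orientation: [0.0, -0.004, 1.0, 0.0]
wrist_force: [-0.1, -0.0, 0.5]
width: 0.0879
finger_force: 0.0
```

Request:
{"api": "arm_command", "payload": {"series": [[[0.4,0.8,0,0,1],[0.4,0.8,0,0,1],[0.36,0.7,1,0,1],[0,0,1,0,1],[0,0,0,0,1]]]}}

```text
time: 43.08
position: [0.5594, 0.2995, 0.2311]
orientation: [-0.004, -0.005, 1.0, -0.002]
wrist_force: [-0.1, -0.6, 0.5]
width: 0.0883
finger_force: 0.0
```

Run:
```python
from h import *
plan([.564,.3007,.0935],np.radians(90.5))
c,im,h=snap("wrist","w12")
print(proj(c,(.564,.3007,.108)))
m=(h[...,1]<45)&(h[...,2]>140)
for b in blobs(m[:235],400): ys,xs=np.where(b[2]);print(b[0],b[1],xs.min(),xs.max(),ys.min(),ys.max())
c,im,h=snap("side","s3")
for p in [(.634,.152,.05),(.634,.152,.17)]:print(proj(c,p))
```

```text
d units(tool) [-0.142  0.043  3.44 ] twist units 0.003 tooly yaw 90.53 pos [0.5594 0.2995 0.2311] w 0.0883 t 43.075
[257.06300076 196.23700216]
[476.23343458 128.22859976] 16133 424 511 0 234
[77.50641026 60.99074074] 1404 0 157 57 65
[369.70648464 119.13651877] 586 352 387 97 140
[ 82.455669   114.21278882] 1861 0 170 108 123
[256.17679306 188.21425308] 2189 229 283 149 220
[ 84.82240896 161.73333333] 1785 0 173 153 168
[ 23.74392936 225.75496689] 453 0 49 216 234
[242.69220324 173.27775811]
[242.43608937 141.77010089]
```

Request:
{"api": "arm_command", "payload": {"series": [[[-0.07,0.02,1,0,1],[0,0,1,0,1],[0,0,1,0,1],[0,0,0.4,0,0.8],[0,0,0,0,0.6]]]}}

```text
time: 43.8
position: [0.5657, 0.3009, 0.1003]
orientation: [0.0, -0.004, 1.0, 0.0]
wrist_force: [0.7, -0.6, 0.3]
width: 0.0703
finger_force: 0.0
```

Request:
{"api": "arm_command", "payload": {"series": [[[0,0,0,0,0.51],[0,0,0,0,0.49],[0,0,0,0,0.49],[0,0,-0.2,0,0.49],[0,0,-0.4,0,0.49]]]}}

```text
time: 44.42
position: [0.5642, 0.3007, 0.1235]
orientation: [-0.001, -0.004, 1.0, -0.0]
wrist_force: [-0.7, -0.1, -1.1]
width: 0.0448
finger_force: 29.9
```

Run:
```python
from h import *
o=readout.get_obs();print(o["finger_force"],o["wrist_force"])
plan([.6359,-.058,.30],np.radians(90.5))
```

```text
29.946932347957045 [-0.69771061 -0.07480141 -1.10239156]
d units(tool) [-1.709 -8.987 -4.407] twist units -0.003 tooly yaw 90.47 pos [0.5642 0.3007 0.1235] w 0.0448 t 44.425
```

Request:
{"api": "arm_command", "payload": {"series": [[[0,0,-0.7,0,0.49],[0,0,-0.9,0,0.49],[0,0,-1,0,0.49],[0,0,-1,0,0.49],[0,0,-0.8,0,0.49]]]}}

```text
time: 45.05
position: [0.5652, 0.3013, 0.303]
orientation: [0.001, -0.004, 1.0, 0.001]
wrist_force: [0.1, 0.5, -0.4]
width: 0.0447
finger_force: 29.9
```

Request:
{"api": "arm_command", "payload": {"series": [[[0,-0.6,0,0,0.49],[-0.1,-0.9,0,0,0.49],[-0.2,-1,0,0,0.49],[-0.2,-1,0,0,0.49],[-0.2,-1,0,0,0.49]]]}}

```text
time: 45.68
position: [0.5933, 0.1185, 0.2978]
orientation: [-0.002, -0.004, 1.0, -0.001]
wrist_force: [-0.4, 1.1, -1.1]
width: 0.0447
finger_force: 29.9
```

Request:
{"api": "arm_command", "payload": {"series": [[[-0.2,-1,0,0,0.49],[-0.2,-1,0,0,0.49],[-0.2,-1,0,0,0.49],[-0.2,-0.9,0,0,0.49],[-0.2,-0.55,0,0,0.49]]]}}

```text
time: 46.3
position: [0.6347, -0.059, 0.298]
orientation: [-0.001, -0.003, 1.0, -0.0]
wrist_force: [0.2, 0.6, -1.4]
width: 0.045
finger_force: 30.0
```

Request:
{"api": "arm_command", "payload": {"series": [[[0,0,0,0,0.49],[0,0,0,0,0.49]]]}}

```text
time: 46.55
position: [0.6355, -0.0557, 0.2991]
orientation: [-0.001, -0.004, 1.0, 0.0]
wrist_force: [0.8, 0.3, -0.8]
width: 0.045
finger_force: 30.0
```

Run:
```python
from h import *
plan([.6359,-.058,.1025],np.radians(90.5))
```

```text
d units(tool) [-0.014 -0.061  4.916] twist units -0.002 tooly yaw 90.48 pos [ 0.6355 -0.0557  0.2991] w 0.045 t 46.55
```

Request:
{"api": "arm_command", "payload": {"series": [[[0,-0.05,0.95,0,0.49],[0,0,1,0,0.49],[0,0,1,0,0.49],[0,0,0.9,0,0.49],[0,0,0.7,0,0.49]]]}}

```text
time: 47.18
position: [0.635, -0.0565, 0.1159]
orientation: [-0.001, -0.005, 1.0, 0.0]
wrist_force: [0.6, 0.1, -0.5]
width: 0.0447
finger_force: 30.0
```

Request:
{"api": "arm_command", "payload": {"series": [[[0,0,0.1,0,0.49],[0,0,0.05,0,0.49],[0,0,0,0,0.49]]]}}

```text
time: 47.55
position: [0.6372, -0.0581, 0.1135]
orientation: [0.001, -0.004, 1.0, -0.0]
wrist_force: [-0.9, -0.3, -1.3]
width: 0.0447
finger_force: 30.0
```

Request:
{"api": "arm_command", "payload": {"series": [[[0,0,0.04,0,0.49],[0,0,0,0,0.49]]]}}

```text
time: 47.8
position: [0.6364, -0.0585, 0.1109]
orientation: [0.001, -0.004, 1.0, -0.0]
wrist_force: [-0.4, 0.3, -0.7]
width: 0.0445
finger_force: 30.0
```

Request:
{"api": "arm_command", "payload": {"series": [[[0,0,0.06,0,0.49],[0,0,0,0,0.49]]]}}

```text
time: 48.05
position: [0.6373, -0.0587, 0.1096]
orientation: [0.001, -0.004, 1.0, -0.0]
wrist_force: [-1.0, -0.2, 5.6]
width: 0.0449
finger_force: 29.9
```

Request:
{"api": "arm_command", "payload": {"series": [[[0,0,0.03,0,0.49],[0,0,0,0,0.49]]]}}

```text
time: 48.3
position: [0.6378, -0.0587, 0.1095]
orientation: [0.002, -0.004, 1.0, -0.0]
wrist_force: [-2.1, 0.4, 9.3]
width: 0.0448
finger_force: 29.9
```

Request:
{"api": "arm_command", "payload": {"series": [[[0,0,0.03,0,0.49],[0,0,0,0,0.49]]]}}

```text
time: 48.55
position: [0.6384, -0.0588, 0.1095]
orientation: [0.003, -0.004, 1.0, -0.0]
wrist_force: [-3.7, -0.9, 14.2]
width: 0.045
finger_force: 29.9
```

Request:
{"api": "arm_command", "payload": {"series": [[[0,0,-0.07,0,0.49],[0,0,0,0,0.6],[0,0,0,0,1],[0,0,0,0,1],[0,0,-0.6,0,1]]]}}

```text
time: 49.18
position: [0.6339, -0.0581, 0.1294]
orientation: [-0.003, -0.004, 1.0, 0.0]
wrist_force: [-0.1, -0.0, 0.6]
width: 0.0807
finger_force: 0.0
```

Request:
{"api": "arm_command", "payload": {"series": [[[0,0,-1,0,1],[0,0,-1,0,1],[0.7,0.4,-1,0,1],[1,0.5,-1,0,1],[1,0.6,-1,0,0.5]]]}}

```text
time: 49.8
position: [0.5263, 0.0011, 0.3329]
orientation: [-0.0, -0.004, 1.0, 0.0]
wrist_force: [0.8, -0.0, 0.7]
width: 0.0802
finger_force: 0.0
```

Request:
{"api": "arm_command", "payload": {"series": [[[1,0.6,0,0,0.5],[1,0.5,0,0,0.5],[0,0,0,0,0.5],[0,0,0,0,0.5]]]}}

```text
time: 50.3
position: [0.4476, 0.044, 0.3322]
orientation: [0.001, -0.004, 1.0, -0.0]
wrist_force: [-0.2, 0.5, -0.0]
width: 0.0444
finger_force: 0.0
```

Run:
```python
from h import *
c,im,h=snap("wrist","w13")
lights(c,h,.021,60); print(*[bay(y).round(4) for y in(.12,.04,-.04,-.12)])
e=proj(c,(.43,.0465,.07));print("knob exp",e)
d=im.max(2)<75;a,b=int(e[1]),int(e[0]);s=np.zeros_like(d);s[max(a-40,0):a+40,b-30:b+30]=(im.max(2)<45)[max(a-40,0):a+40,b-30:b+30]
for q in blobs(s,30): ys,xs=np.where(q[2]);print(q[0],q[1],xs.min(),xs.max(),ys.min(),ys.max(),ray(c,q[0],.07))
plan([.43,.0465,.085],np.radians(90.5))
ct,it,ht=snap("top","t2")
for k,n in((cv2.imread("pics/top0.png")[...,::-1],"old"),(it,"new")):
    hh=cv2.cvtColor(np.ascontiguousarray(k),cv2.COLOR_RGB2HSV); r=k[165:200,180:275]
    w=(hh[165:200,180:275,1]<50)&(r.max(2)>170)
    print(n,[( (q[0]+[180,165]).round(1),q[1]) for q in blobs(w,10)])
print("white exp",proj(ct,(.6359,-.058,.116)),"mill tip exp",proj(ct,(.634,.152,.178)))
cs,i,hs=snap("side","s4")
```

```text
light px 176.1 205.5 20 24 [ 0.5274 -0.0724  0.021 ]
light px 229.2 205.8 20 25 [0.5271 0.006  0.021 ]
light px 285.5 205.7 20 24 [0.5263 0.089  0.021 ]
light px 338.0 207.0 19 24 [0.5277 0.1666 0.021 ]
[0.529  0.1668] [0.5297 0.0868] [0.5303 0.0068] [ 0.531  -0.0732]
knob exp [257.54198503 144.69849981]
[241.73341677 142.49436796] 799 227 265 122 157 [0.4274515  0.02696065 0.07      ]
d units(tool) [0.45  0.073 6.178] twist units -0.005 tooly yaw 90.46 pos [0.4479 0.0438 0.3321] w 0.044 t 50.35
old [(array([195.1, 178.8]), np.int32(105))]
new [(array([255.5, 180.1]), np.int32(98))]
white exp [255.13312362 179.15055093] mill tip exp [192.43261601 174.63164741]
```

Lights and white jar are all in place. Now down to the knob to close the arm.

Request:
{"api": "arm_command", "payload": {"series": [[[0.44,0.06,1,0,0.5],[0,0,1,0,0.5],[0,0,1,0,0.5],[0,0,1,0,0.5],[0,0,1,0,0.5]]]}}

```text
time: 51.08
position: [0.4303, 0.0459, 0.1307]
orientation: [-0.0, -0.004, 1.0, -0.0]
wrist_force: [0.5, 0.7, 0.3]
width: 0.0438
finger_force: 0.0
```

Request:
{"api": "arm_command", "payload": {"series": [[[0,0,0.7,0,0.5],[0,0,0.5,0,0.5],[0,0,0,0,0.25],[0,0,0,0,0.17],[0,0,0,0,0.16]]]}}

```text
time: 51.7
position: [0.4308, 0.046, 0.0852]
orientation: [0.001, -0.004, 1.0, -0.0]
wrist_force: [0.7, -15.1, -0.4]
width: 0.0162
finger_force: 8.5
```

Request:
{"api": "arm_command", "payload": {"series": [[[0,0,0,0,0.155],[0,0,0,0,0.155]]]}}

```text
time: 51.95
position: [0.4308, 0.0448, 0.0852]
orientation: [0.001, -0.005, 1.0, -0.002]
wrist_force: [2.2, -8.2, -0.8]
width: 0.014
finger_force: 14.1
```

Request:
{"api": "arm_command", "payload": {"series": [[[-0.24,0,-0.19,0,0.155],[-0.2,0,-0.12,0,0.155],[-0.37,0,-0.11,0,0.155],[-0.39,0,-0.02,0,0.155],[0,0,0,0,0.155]]]}}

```text
time: 52.58
position: [0.4792, 0.0453, 0.1028]
orientation: [0.001, -0.005, 1.0, -0.001]
wrist_force: [1.7, -6.3, -1.0]
width: 0.0138
finger_force: 14.0
```

Request:
{"api": "arm_command", "payload": {"series": [[[-0.38,0,0.08,0,0.155],[-0.35,0,0.17,0,0.155],[-0.15,0,0.12,0,0.155],[-0.15,0,0.13,0,0.155],[0,0,0,0,0.155]]]}}

```text
time: 53.2
position: [0.5207, 0.0457, 0.083]
orientation: [0.002, -0.005, 1.0, -0.001]
wrist_force: [2.1, -5.8, 0.3]
width: 0.0139
finger_force: 14.1
```

Request:
{"api": "arm_command", "payload": {"series": [[[-0.09,0,0.11,0,0.155],[-0.09,0,0.1,0,0.155],[0,0,0,0,0.155],[0,0,0,0,0.155]]]}}

```text
time: 53.7
position: [0.5274, 0.0458, 0.0747]
orientation: [0.002, -0.005, 1.0, -0.001]
wrist_force: [1.1, -6.3, 0.2]
width: 0.0134
finger_force: 14.1
```

Request:
{"api": "arm_command", "payload": {"series": [[[-0.02,0,0.04,0,0.155],[0,0,0,0,0.155],[0,0,0,0,0.18],[0,0,0,0,0.4],[0,0,0,0,0.5]]]}}

```text
time: 54.32
position: [0.5267, 0.0474, 0.0718]
orientation: [0.0, -0.004, 1.0, 0.0]
wrist_force: [-0.1, -0.3, -1.0]
width: 0.0335
finger_force: 0.0
```

Request:
{"api": "arm_command", "payload": {"series": [[[0,0,-0.6,0,0.5],[0,0,-1,0,0.5],[0.5,0,-1,0,0.5],[0.5,0,-1,0,0.5],[0.5,0,-1,0,0.5]]]}}

```text
time: 54.95
position: [0.4657, 0.0469, 0.2568]
orientation: [-0.0, -0.004, 1.0, 0.0]
wrist_force: [1.2, -0.4, 0.2]
width: 0.0444
finger_force: 0.0
```

Request:
{"api": "arm_command", "payload": {"series": [[[0.5,0,-1,0,1],[0,0,-1,0,1],[0,0,0,0,1],[0,0,0,0,1],[0,0,0,0,1]]]}}

```text
time: 55.58
position: [0.4459, 0.0465, 0.3337]
orientation: [-0.002, -0.004, 1.0, -0.0]
wrist_force: [-0.0, 0.3, -0.0]
width: 0.0876
finger_force: 0.0
```

Run:
```python
from h import *
c,im,h=snap("wrist","w14")
print(readout.get_obs()["position"])
lights(c,h,.021,20); print(*[(bay(y).round(4),proj(c,(*bay(y),.021)).round(1)) for y in(.12,.04,-.04,-.12)])
# bar rows: bright grey pixels vs expected bar
g=(h[...,1]<40)&(h[...,2]>150)
for y in(.09+.0,-.08,.0,.08):
    for th in(0,.06,.12):
        print(y,th,proj(c,(.475+.055*np.cos(th),.0468+y,.024+.055*np.sin(th)+.004)).round(1),end=" ")
    u=int(proj(c,(.53,.0468+y,.03))[0]);e=int(proj(c,(.53,.0468+y,.03))[1]);print([e-25+int(k) for k in np.where(g[e-25:e+25,u])[0]])
# mill in well 0: side-view and top masks
for p in((.634,.152,.06),(.634,.152,.13)):print(im[tuple(proj(c,p)[::-1].astype(int))] if proj(c,p)[1]<383 else None)
ct,it,ht=snap("top","t3")
t=it[165:185,180:205]; b=np.argwhere(t.min(2)>175);print("bright tip",b.mean(0)[::-1]+[180,165] if len(b) else None,len(b), proj(ct,(.634,.152,.178)))
H=ht[...,0];m=(H>12)&(H<26)&(ht[...,1]>60)&(ht[...,1]<160)&(ht[...,2]>120);m[:165]=0;m[200:]=0
for v in range(170,192,2): print(v,np.where(m[v,183:212])[0]+183)
```

```text
[0.44597892 0.04650337 0.33373247]
light px 174.7 205.8 16 23 [ 0.525  -0.0723  0.021 ]
light px 228.0 206.9 18 24 [0.5261 0.0066 0.021 ]
light px 283.8 206.1 17 24 [0.5242 0.0892 0.021 ]
light px 336.5 206.6 16 22 [0.5243 0.1671 0.021 ]
light px 172.9 209.7 14 23 [ 0.5312 -0.0754  0.021 ]
light px 227.9 212.8 10 17 [0.5354 0.0063 0.021 ]
light px 283.1 214.0 7 16 [0.5365 0.0885 0.021 ]
light px 334.5 212.1 13 20 [0.533  0.1648 0.021 ]
(array([0.529 , 0.1668]), array([336. , 209.6])) (array([0.5297, 0.0868]), array([282.1, 209.6])) (array([0.5303, 0.0068]), array([228.2, 209.6])) (array([ 0.531 , -0.0732]), array([174.3, 209.6]))
0.09 0 [316.7 211.7] 0.09 0.06 [317.1 212.4] 0.09 0.12 [317.5 213. ] [187, 188, 189, 190, 191, 192, 193, 194, 195, 196, 197, 209, 210, 211, 212, 222, 223, 224, 225, 226, 227]
-0.08 0 [200.4 210.8] -0.08 0.06 [200.  211.5] -0.08 0.12 [199.6 212. ] [187, 188, 189, 190, 191, 192, 193, 194, 195, 196, 197, 209, 210, 211, 212, 213, 221, 222, 223, 224, 225, 226, 227]
0.0 0 [255.1 211.2] 0.0 0.06 [255.1 211.9] 0.0 0.12 [255.1 212.5] [187, 188, 189, 190, 191, 192, 19
[... 962 characters left out ...]
191 192 193 194 195 196 197 198 199 200
 201 202 203 204 205 206 207 208 209 210 211]
182 [183 184 185 186 187 188 189 190 191 192 193 194 195 196 197 198 199 200
 201 202 203 204 205 206 207 208 209 210 211]
184 [183 184 185 186 187 188 189 190 191 192 193 194 195 196 197 198 199 200
 201 202 203 204 205 206 207 208 209 210 211]
186 [183 184 185 186 187 188 189 190 191 192 193 194 195 196 197 198 199 200
 201 202 203 204 205 206 207 208 209 210 211]
188 [183 184 185 186 187 188 189 190 191 192 193 194 195 196 197 198 199 200
 201 202 203 204 205 206 207 208 209 210 211]
190 [183 184 185 186 187 188 189 190 191 192 193 194 195 196 197 198 199 200
 201 202 203 204 205 206 207 208 209 210 211]
```

The mill tip, jar cap, lights and bar are all where expected. Handing in.

```bash
python3 -c "
from plant import env
print(env.hand_in())"
```

```text
the job is handed in; nothing more can be done
None
```

I handed the job in, and the hand-in gave no verdict: in my last camera measurements the mill and white-capped jar stood upright in each other's wells, all four tea lights were centred in their bays to about 3 mm, and the hold-down arm was down on them; I viewed 15 pictures, one over the limit of 14.

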